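# Fill the handle-plug jar

## Task

Turn the filling station's gate handle fully open, then tip the tubs that hold wooden plugs into the funnel so that every plug ends down in the jar, and turn the gate handle fully closed again. Leave all three tubs, also any that was empty, standing upright side by side on the black rubber mat. Any plug that goes astray belongs in the jar too; do not disturb the other things on the bench.

Things in the scene. Friction and masses are not known exactly. Their poses are not given: they have to be found in the camera images.
- funnel_mouth (a point): centre of the round mouth of the wide aluminium funnel, 212 mm above the table; 150 mm wide inside, 156 over the rim. The cone narrows over 62 mm to a 60 mm neck through the gate into the jar, all one fixed station. Axes: z up, x away from the robot at yaw 0, y left; yaw varies
- station: the filling station: steel base plate 170 x 150 mm, 10 mm thick, carrying jar, gate and funnel; origin on the table under the funnel's axis (plate centred 15 mm to +x of it). Two steel columns, 152 mm tall, stand 85 mm to +x of the axis, 34 mm either side. Same axes as the funnel mouth
- jar_floor (a point): centre of the inner floor of the clear narrow jar under the funnel, 14 mm above the table, straight below the funnel mouth; same axes as the funnel mouth. Jar 64 mm wide inside, its rim 102 mm above this floor; the gate's blade lies 120 mm above this floor
- gate_hinge (a point): the gate's upright pivot, 50 mm to the station's +y (left) of the funnel axis, 134 mm above the table; same axes as the funnel mouth
- gate_grip (a point): grip point of the gate's handle: on the axis of the upright black post (16 mm thick, 82 mm tall, from 137 to 219 mm above the table) at the end of the handle arm, 125 mm from the pivot; the point is at 194 mm height. It swings level about the pivot; the post may be pinched from above or pushed
- gate (a joint): angle (rad) of the quarter-turn handle: 0 = closed stop (blade shuts the neck, handle arm points to the station's -x), 1.57 = open stop (neck clear, arm points to the station's +y). Opening turns clockwise seen from above. Light friction (0.1 N m), no spring: it stays where it is left
- mat: fixed black rubber mat, 170 mm (its x) by 320 mm (its y), 3 mm thick; origin at the centre of its underside
- tub0_mid (a point): centre of a white plastic scoop tub, 17 mm above its underside. Tub 140 mm long (x), 70 wide (y), about 0.16 kg. x points to the open pouring end: the floor (4 mm) turns up 25 degrees into a ramp over the last 34 mm; the lip is 70 mm ahead of the centre and level with it. Side walls 34 mm high, 64 mm apart
- tub1_mid (a point): as tub 0. The grip plate of each tub stands upright behind its rear wall: 10 mm thick (y), from 70 to 28 mm behind the centre (-x), top 80 mm above the underside, in the plane of pouring, so it can be gripped across its thickness from above or leaning; a good point is 50 mm behind and 38 mm above the centre
- tub2_mid (a point): as tub 0. To empty a tub, turn it lip down by about 75 degrees or more over the funnel
- plug0_mid (a point): centre of a turned beech handle plug, a short cylinder with one domed end, 25 mm across and 25 mm long, 10 g; z along its axis to the dome. May be absent. If present it starts in tub 0
- plug1_mid (a point): centre of a turned beech handle plug, a short cylinder with one domed end, 25 mm across and 25 mm long, 10 g; z along its axis to the dome. May be absent. If present it starts in tub 0
- plug2_mid (a point): centre of a turned beech handle plug, a short cylinder with one domed end, 25 mm across and 25 mm long, 10 g; z along its axis to the dome. May be absent. If present it starts in tub 0
- plug3_mid (a point): centre of a turned beech handle plug, a short cylinder with one domed end, 25 mm across and 25 mm long, 10 g; z along its axis to the dome. May be absent. If present it starts in tub 1
- plug4_mid (a point): centre of a turned beech handle plug, a short cylinder with one domed end, 25 mm across and 25 mm long, 10 g; z along its axis to the dome. May be absent. If present it starts in tub 1
- plug5_mid (a point): centre of a turned beech handle plug, a short cylinder with one domed end, 25 mm across and 25 mm long, 10 g; z along its axis to the dome. May be absent. If present it starts in tub 1
- plug6_mid (a point): centre of a turned beech handle plug, a short cylinder with one domed end, 25 mm across and 25 mm long, 10 g; z along its axis to the dome. May be absent. If present it starts in tub 2
- plug7_mid (a point): centre of a turned beech handle plug, a short cylinder with one domed end, 25 mm across and 25 mm long, 10 g; z along its axis to the dome. May be absent. If present it starts in tub 2
- plug8_mid (a point): centre of a turned beech handle plug, a short cylinder with one domed end, 25 mm across and 25 mm long, 10 g; z along its axis to the dome. May be absent. If present it starts in tub 2
- string_reel: bystander: white string reel, 76 mm across, 40 mm tall; origin at its underside. Leave it alone
- grip_roll: bystander: roll of grip tape, 64 mm across, 26 mm tall; origin at its underside. Leave it alone
- screwdriver: bystander: screwdriver lying flat; origin at its underside. Leave it alone
- mug: bystander: white mug, 80 mm across, 90 mm tall; origin at its underside. Leave it alone

How it is judged:
By the outcome, as a careful person would: the job done as asked, in the order asked, and still so for the second after the job is handed in, with the robot touching nothing.
Of plug0, plug1, plug2, plug3, plug4, plug5, plug6, plug7, plug8 only 4 to 8 are there at a start; the rules pass over those that are not, and their reading is None.
At some moment in a run one of tub0, tub1, tub2 may be knocked a few centimetres aside while the robot is not near it.
It also fails if it takes over 210 s, if anything falls off the work surface, if the arm or the gripper's body presses on something with over 40 N, if the wrist force passes 120 N, or if a joint passes its speed limit or range.

## Robot

A 6-joint arm with a two-finger parallel gripper is mounted at the origin on the work surface. World frame = base frame: x ahead of the robot, y to its left, z up, the work surface at z = 0. Lengths are in mm, angles in rad, forces in N, time in s.
With the tool pointing down it reaches from about 300 to 950 mm from the base axis. Payload 3.1 kg.
Tool frame: the origin (TCP) lies at the very end of the fingers, on their centre line; the grasp point (between the pads) lies 19 mm behind it; z points along the fingers, y is the direction in which the jaws open and shut (so a half turn about z gives the same grasp; the last joint's range is limited). The gripper opens to 85 mm and grips with 20 to 120 N. Pads are 22 mm wide; open, the fingers measure 114 mm over their backs; the gripper's body (76 mm by 85 mm) begins 54 mm behind the grasp point. The pads swing forward as they close: fully open they stand 13 mm farther back than shut.
Start: joints at [1.125, 0.308, 1.634, -0, 1.2, -0.07], TCP at [229.411, 581.38, 231.272] pointing down, gripper open.
Joint ranges: [-3.06, 3.06], [-0.79, 1.96], [0.05, 2.63], [-1.19, 4.34], [0.05, 2.64], [-2.94, 2.94]. Speed limits (rad/s): [2.79, 2.79, 3.14, 3.14, 3.14, 3.14].

## Interface

Orientations are given as a unit quaternion [x, y, z, w].
In Python, from bench import bot, optics gives the robot as it stands.
- The arm moves only by the tool play_rows, never from a script. Its arguments are lists of equal length, an entry for each row: "translation": the shift along the tool's x, y, z normalised to -1 to 1, where 1 is 0.08 m, a list of three; "rot": the turn, a rotation vector about the tool's x, y, z normalised to -1 to 1, where 1 is 360 degrees, a list of three; "gripper": the closure, from -1 (fully open) to 1 (shut). A call has 1 to 12 rows; each row is the pose to reach, as a shift and turn from the pose measured when the call began, along the tool's axes at that moment, turning the shorter way round; what a row does not reach only later rows make up. A row lasts 1/12 s, in which the tool goes at most 41.7 mm and 7.16 degrees, less where a joint would pass 70% of its speed; a pose out of reach is approached as far as the arm can. A call with a number of a shift or a turn outside -1 to 1 is refused whole. A call with a gripper value outside its range is refused whole. The fingers move at their own pace and stop on an object; "squeeze" is the grip in N (left out, the last holds). Time passes only in rows, so rows that repeat a pose let the fingers close. It gives the time, the measured TCP pose, the force and the opening at its end, in the units of the state.
- bot.get_state(): the state, without advancing time (a new reading comes with each control period).
- optics.grab_frame(name): name is "scene" or "side" or "wrist"; returns the picture (384x512x3 uint8, red, green, blue); there is no depth.
- optics.calibration(name): a dict with "mtx" (3x3 intrinsics, pixels), "R" (3x3) and "t" (3): a world point X has camera coordinates R X + t. Camera axes: x right, y down, z forward; pixel columns grow to the right and rows downward; lengths in mm; the calibration is good to about 2 mm. A picture is of the moment at which its call begins: read the wrist's pose just before it. calibration takes no time and is no camera call; for the wrist camera it gives the pose at the moment of the call.
- bot.hand_in(): hands the job in, once; it reports no verdict.
The state is a dict: "time_s": time; "joint_pos": joint angles; "qd": joint speeds; "joint_torque": joint torques, N m; "tcp_pos": TCP position; "orientation": TCP orientation; "force": force on the tool from outside, world axes, zero at the start; "wrist_torque": the same for the moment, N m; "gripper_width": finger opening in mm.
Only numpy, scipy, OpenCV 4.12 (cv2) and the standard library are available. Lean on these libraries where they do the work, as an engineer would, in place of code of your own. Each camera call takes 0.05 s, during which the arm holds its last target. There are 200 camera calls.

## Working session

There is one attempt and no reset: what is moved stays moved. The work goes in short steps, Python scripts to look and compute and a tool call to move; the robot and the scene stay as the last step left them, time stands still between calls to the robot, and variables do not carry over. Pictures are saved under pics/ and viewed, about 12 in all and at most 16, crops included, and the job is handed in when it is done.

Besides the shell and the picture viewer there is one more tool, called as a command line: name --argument value ..., lists and objects as JSON in quotes. play_rows: Moves the arm, as the interface text tells. Scaled input: -1 to 1 covers 0.08 m each way for a shift and 360 degrees each way for a turn. Its arguments: {"type":"object","properties":{"translation":{"type":"array"},"rot":{"type":"array"},"gripper":{"type":"array"},"squeeze":{"type":"number"}},"required":["translation","rot","gripper"]}

```bash
ls; mkdir -p pics
python3 - <<'E'
from bench import bot, optics
import cv2,numpy as np
print(bot.get_state())
for n in("scene","side"):
    f=optics.grab_frame(n); cv2.imwrite(f"pics/{n}0.png",cv2.resize(f[:,:,::-1],(800,600),interpolation=cv2.INTER_CUBIC))
    c=optics.calibration(n); print(n,c, -c['R'].T@c['t'])
E
```

```text
pics
{'time_s': 0.0, 'joint_pos': array([ 1.12529030e+00,  3.09007708e-01,  1.63518636e+00,  2.58067499e-05,
        1.19967632e+00, -6.96722678e-02]), 'qd': array([-0.00032332, -0.00089983, -0.00054216,  0.00138809,  0.00147334,
       -0.00086267]), 'joint_torque': array([-5.99164141e-04, -4.15265214e+01, -2.76663458e+01, -2.17101906e-04,
        1.04480921e-02,  9.78641765e-06]), 'tcp_pos': array([229.05607912, 580.6398527 , 230.04546598]), 'orientation': array([ 1.86817342e-01,  9.82394006e-01, -1.09823227e-03, -3.01749897e-04]), 'force': array([-0.09932829, -0.42652794,  0.00694517]), 'wrist_torque': array([-0.02107221,  0.04591904, -0.02560909]), 'gripper_width': 85.54008884015943}
scene {'mtx': array([[364.35418593,   0.        , 254.93758956],
       [  0.        , 364.35418593, 188.83605072],
       [  0.        ,   0.        ,   1.        ]]), 'R': array([[-0.45220828,  0.89187802,  0.00782763],
       [ 0.69202956,  0.35638884, -0.62775957],
       [-0.56267464, -0.27846112, -0.77836794]]), 't': array([ 205.69280564, -309.39288666, 1581.50210183])} [1196.99614569  367.1981306  1035.15609779]
side {'mtx': array([[364.49537912,   0.        , 250.90107614],
       [  0.        , 364.49537912, 192.50732403],
       [  0.        ,   0.        ,   1.        ]]), 'R': array([[ 0.89727094, -0.44142072,  0.00725351],
       [-0.25414557, -0.52989393, -0.80908742],
       [ 0.36099155,  0.72412718, -0.58764354]]), 't': array([-464.70036569,  286.60988568,  831.22068519])} [ 189.73912355 -655.16502421  723.72462993]
```

View pics/scene0.png

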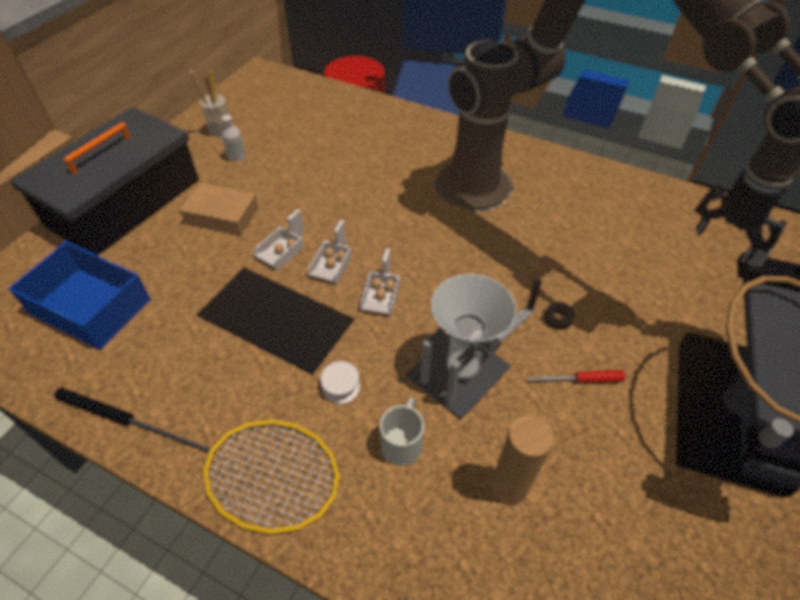

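View pics/side0.png

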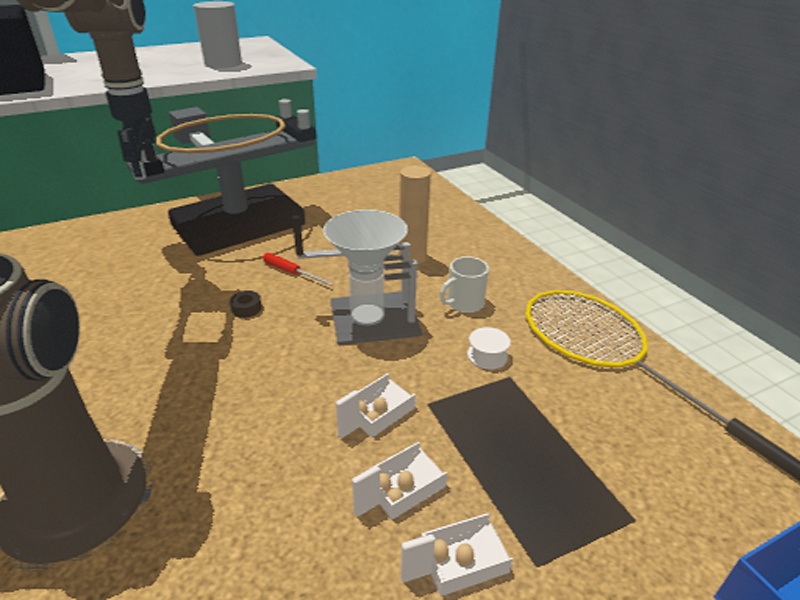

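```bash
cat > h.py <<'E'
import numpy as np,cv2
from bench import bot,optics
from scipy.spatial.transform import Rotation as Ro
def ray(n,uv,z,c=None):
    c=c or optics.calibration(n); d=c['R'].T@np.linalg.inv(c['mtx'])@np.array([*uv,1.]); o=-c['R'].T@c['t']
    return (o+d*(z-o[2])/d[2]).round(1)
def proj(n,X,c=None):
    c=c or optics.calibration(n); p=c['mtx']@(c['R']@np.array(X,float)+c['t']); return p[:2]/p[2]
def crop(n,x,y,w,h,k,fn):
    f=optics.grab_frame(n); cv2.imwrite(fn,cv2.resize(f[y:y+h,x:x+w,::-1],(w*k,h*k),interpolation=cv2.INTER_CUBIC))
def cmd(pos,R=None):
    """units for play_rows to go to world pos (TCP) / rotation matrix R"""
    s=bot.get_state(); R0=Ro.from_quat(s['orientation'])
    t=R0.inv().apply(np.array(pos)-s['tcp_pos'])/80
    r=np.zeros(3) if R is None else (R0.inv()*R).as_rotvec(degrees=True)/360
    return t.round(3).tolist(),r.round(4).tolist(),np.linalg.norm(t*80).round(),np.linalg.norm(r*360).round()
E
python3 - <<'E'
from h import *
crop("scene",150,125,200,150,4,"pics/c1.png")
crop("side",180,125,200,256,3,"pics/c2.png")
E
```

```text
(no output)
```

View pics/c1.png

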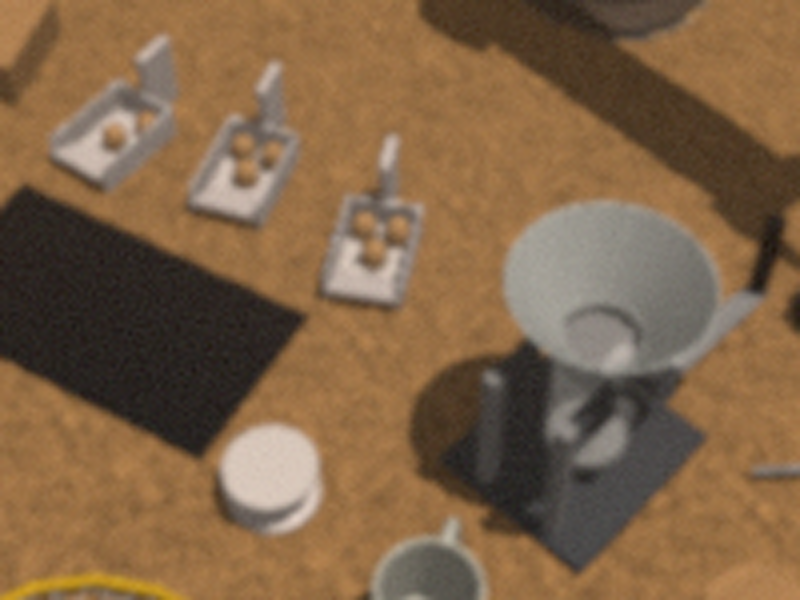

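View pics/c2.png

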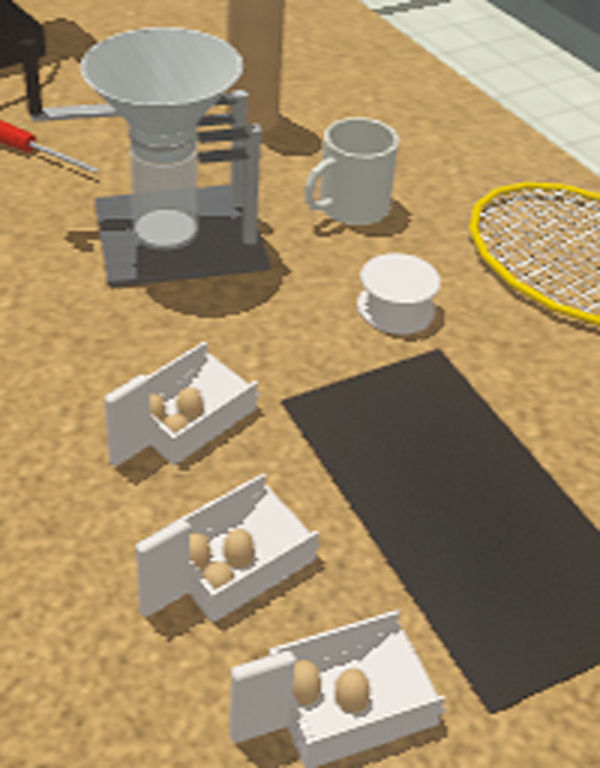

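Run:
```python
from h import *
S=lambda u,v,z:ray("side",(u/3+180,v/3+125),z)
C=lambda u,v,z:ray("scene",(u/4+150,v/4+125),z)
print("funnel",S(162,68,212),C(612,286,212))
print("post top",ray("scene",(536*.64,281*.64),219),ray("side",(297*.64,208*.64),219))
print("plate",S(108,283,10),S(270,268,10),S(97,200,10),C(440,460,10),C(580,572,10),C(706,435,10))
print("mat",S(283,402,3),S(439,350,3),S(494,711,3),C(25,187,3),C(305,318,3),C(200,455,3))
for n,a in dict(A=[(107,400),(148,375),(204,345),(258,384)],B=[(139,547),(188,520),(265,477),(318,534)],C=[(231,670),(295,655),(398,613),(443,700)]).items():
    P=[S(*p,z) for p,z in zip(a,(80,80,34,34))]
    b=P[1]-P[0]; f=P[3]-P[2]
    print(n,*P,"plate yaw",np.degrees(np.arctan2(b[1],b[0])).round(1),np.linalg.norm(b[:2]).round(1),"lip w",np.linalg.norm(f[:2]).round(1),np.degrees(np.arctan2(f[0],-f[1])).round(1))
print("scene plates",C(391,137,80),C(273,65,80),C(155,40,80))
print("scene lips",C(321,296,17),C(400,306,17),C(188,207,17),C(262,226,17),C(50,147,17),C(105,188,17))
print("reel",S(400,278,40),"mug",S(362,135,90),"roll",ray("side",(245*.64,298*.64),26))
```

```text
funnel [557.1 193.2 212. ] [564.2 207.6 212. ]
post top [457.9 290.4 219. ] [468.8 321.2 219. ]
plate [472.2 146.1  10. ] [630.7  96.2  10. ] [514.2 284.3  10. ] [638.8 111.6  10. ] [678.7 251.7  10. ] [517.5 296.   10. ]
mat [554.9 -67.5   3. ] [720.9 -73.3   3. ] [ 544.6 -382.3    3. ] [ 547.4 -370.4    3. ] [560.1 -59.7   3. ] [720.4 -67.    3. ]
A [389.9 -67.   80. ] [430.6 -55.5  80. ] [5.089e+02 2.000e-01 3.400e+01] [530.  -64.6  34. ] plate yaw 15.8 42.3 lip w 68.1 18.0
B [ 358.1 -207.    80. ] [ 398.6 -201.2   80. ] [ 486.5 -157.8   34. ] [ 496.7 -223.4   34. ] plate yaw 8.1 40.9 lip w 66.4 8.8
C [ 374.1 -317.1   80. ] [ 415.5 -325.8   80. ] [ 513.3 -306.2   34. ] [ 503.7 -373.2   34. ] plate yaw -11.9 42.3 lip w 67.7 -8.2
scene plates [396.2 -59.5  80. ] [ 364.7 -201.1   80. ] [ 386.8 -318.4   80. ]
scene lips [541.5 -53.3  17. ] [519.5  13.3  17. ] [ 507.7 -212.6   17. ] [ 496.2 -140.4   17. ] [ 504. -370.   17.] [ 523.3 -293.7   17. ]
reel [719.   -3.7  40. ] mug [779.2 167.4  90. ] roll [345.3 346.6  26. ]
```

Run:
```python
from h import *
s=bot.get_state(); R=Ro.from_quat(s['orientation']); y=R.as_matrix()[:,1]; print(R.as_matrix().round(2))
c=optics.calibration("wrist"); print(c, R.inv().apply(-c['R'].T@c['t']-s['tcp_pos']), (c['R']@R.as_matrix()).round(3))
for n in("scene","side"):
    print(n,[(proj(n,s['tcp_pos']+np.array([0,0,-0])+k*y)/.64).round(0) for k in(-50,50)],(proj(n,[0,0,0])/.64).round())
crop("scene",420,100,92,112,5,"pics/g1.png"); crop("side",60,30,100,100,5,"pics/g2.png")
a=cv2.imread("pics/g1.png");b=cv2.imread("pics/g2.png")
h=np.zeros((560,970,3),np.uint8);h[:,:460]=a;h[:500,470:970]=b;cv2.imwrite("pics/g.png",h[:,:970][:, :])
cv2.imwrite("pics/g.png",cv2.resize(h,(800,462)))
```

```text
[[-0.93  0.37 -0.  ]
 [ 0.37  0.93 -0.  ]
 [ 0.   -0.   -1.  ]]
{'mtx': array([[265.41511621,   0.        , 250.93225704],
       [  0.        , 265.41511621, 190.78465868],
       [  0.        ,   0.        ,   1.        ]]), 'R': array([[ 0.3658494 ,  0.93067046, -0.00259065],
       [ 0.89219823, -0.34993102,  0.28553564],
       [ 0.26483303, -0.10677441, -0.95836459]]), 't': array([-624.4761996 ,  -39.53482359,  378.44812511])} [  70.97629376    0.63741866 -141.85164452] [[ 0.001  1.     0.001]
 [-0.958  0.002 -0.286]
 [-0.286 -0.001  0.958]]
scene [array([694., 236.]), array([741., 264.])] [472. 184.]
side [array([142., 184.]), array([154., 165.])] [ 74. 497.]
```

View pics/g.png

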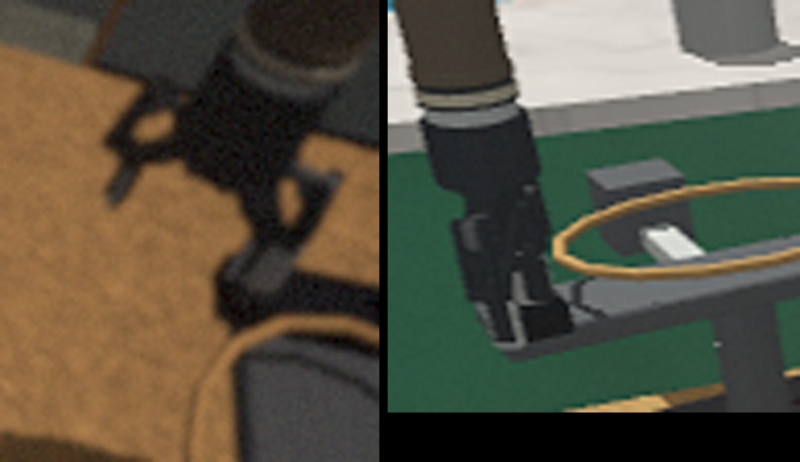

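play_rows --translation '[[0,0,-1],[0,0,-1],[0,0,-1]]' --rot '[[0,0,0],[0,0,0],[0,0,0]]' --gripper '[-1,-1,-1]'

```text
time_s: 0.55
tcp_pos: [231.2, 585.3, 320.3]
orientation: [0.187, 0.982, 0.007, 0.002]
force: [0.9, 1.4, 2.2]
gripper_width: 85.7
```

play_rows --translation '[[-0.9,-0.6,-1],[-0.9,-0.6,-1],[-0.9,-0.6,-1],[-0.9,-0.6,-1]]' --rot '[[0,0,0],[0,0,0],[0,0,0],[0,0,0]]' --gripper '[-1,-1,-1,-1]'

```text
time_s: 0.88
tcp_pos: [284.3, 512.5, 407.8]
orientation: [0.188, 0.982, 0.012, 0.006]
force: [1.2, 1.2, 1.9]
gripper_width: 85.4
```

play_rows --translation '[[-1,-0.6,0],[-1,-0.6,0],[-1,-0.6,0],[-1,-0.6,0]]' --rot '[[0,0,0],[0,0,0],[0,0,0],[0,0,0]]' --gripper '[-1,-1,-1,-1]'

```text
time_s: 1.22
tcp_pos: [342.8, 436.3, 407.5]
orientation: [0.191, 0.982, 0.012, 0.006]
force: [-0.0, 0.6, -0.4]
gripper_width: 85.7
```

play_rows --translation '[[-1,-0.6,0],[-1,-0.6,0],[-1,-0.6,0],[-1,-0.6,0]]' --rot '[[0,0,0],[0,0,0],[0,0,0],[0,0,0]]' --gripper '[-1,-1,-1,-1]'

```text
time_s: 1.55
tcp_pos: [400.2, 360.6, 406.4]
orientation: [0.192, 0.981, 0.012, 0.006]
force: [-0.9, 0.7, -0.1]
gripper_width: 85.6
```

play_rows --translation '[[-1,-0.6,0],[-1,-0.6,0],[-1,-0.6,0],[-1,-0.6,0]]' --rot '[[0,0,0],[0,0,0],[0,0,0],[0,0,0]]' --gripper '[-1,-1,-1,-1]'

```text
time_s: 1.88
tcp_pos: [457.1, 285.4, 405.1]
orientation: [0.194, 0.981, 0.012, 0.006]
force: [-0.6, 0.6, 0.4]
gripper_width: 85.3
```

Run:
```python
from h import *
s=bot.get_state(); print(s['time_s'],s['tcp_pos'],s['orientation'],s['joint_pos'])
c=optics.calibration("wrist")
f=optics.grab_frame("wrist"); cv2.imwrite("pics/w1.png",cv2.resize(f[:,:,::-1],(800,600),interpolation=cv2.INTER_CUBIC))
np.savez("w1.npz",**c)
```

```text
1.8833 [457.06944437 285.42895273 405.14528858] [0.1937419  0.98095706 0.01226372 0.00607668] [ 0.4704434   0.01326728  1.62866931  0.01184445  1.4749571  -0.71135397]
```

View pics/w1.png

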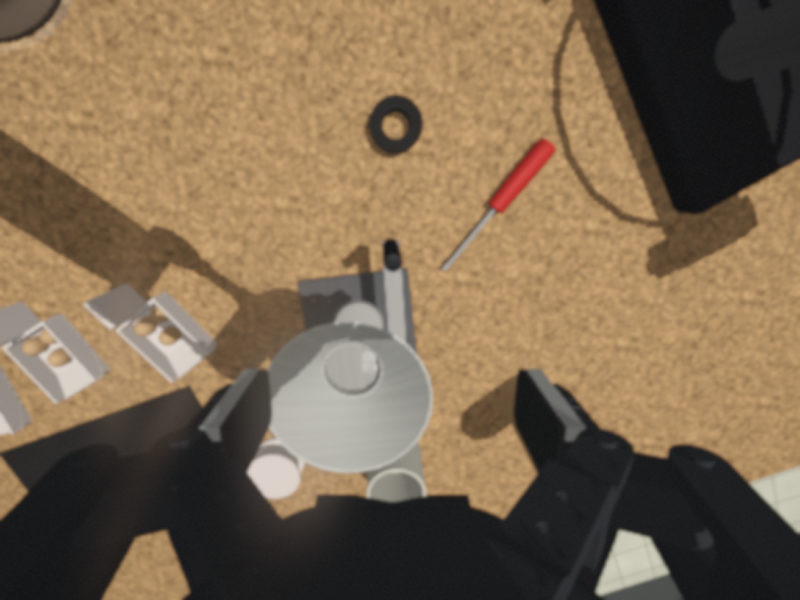

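Run:
```python
from h import *
c=dict(np.load("w1.npz")); W=lambda u,v,z:ray("",((u+.5)*.64-.5,(v+.5)*.64-.5),z,c)
print("funnel",W(351,396,212),[W(*p,212) for p in((269,396),(432,396),(351,322),(351,470))])
print("post",W(393,262,219),W(391,243,137)); print("plate",W(299,282,10),W(407,268,10))
print("tubA lip",W(173,381,17),W(215,344,17),"mat",W(190,388,3),W(2,455,3),"roll",W(396,124,26))
print(-c['R'].T@c['t'])
```

```text
funnel [558.4 209.4 212. ] [array([529.4, 141.5, 212. ]), array([587.3, 277.1, 212. ]), array([493.1, 238.3, 212. ]), array([631.8, 176.8, 212. ])]
post [457.  291.7 219. ] [455.5 292.6 137. ]
plate [477.4 154.5  10. ] [514.9 294.2  10. ]
tubA lip [537.6 -68.5  17. ] [511.   12.7  17. ] mat [560.8 -62.1   3. ] [ 549.6 -376.8    3. ] roll [347.  346.1  26. ]
[389.30086128 309.96090443 546.45840608]
```

```bash
cat >> h.py <<'E'
def down(yaw):
    "tool z down, tool x pointing to world heading yaw+180 (camera on the robot side)"
    return Ro.from_euler('z',yaw,degrees=True)*Ro.from_matrix(np.diag([-1.,1,-1]))
E
python3 - <<'E'
from h import *
print(down(-22).as_matrix().round(2))
print(cmd([456.5,291,185],down(-22)))
E
```

```text
[[-0.93  0.37  0.  ]
 [ 0.37  0.93  0.  ]
 [ 0.    0.   -1.  ]]
([0.032, -0.023, 2.753], [0.0043, 0.001, -0.0007], np.float64(220.0), np.float64(2.0))
```

play_rows --translation '[[0.01,-0.008,0.92],[0.01,-0.008,0.92],[0.01,-0.008,0.92],[0.01,-0.008,0.92]]' --rot '[[0.0043,0.001,-0.0007],[0.0043,0.001,-0.0007],[0.0043,0.001,-0.0007],[0.0043,0.001,-0.0007]]' --gripper '[-1,-1,-1,-1]'

```text
time_s: 2.27
tcp_pos: [453.9, 289.2, 329.6]
orientation: [0.19, 0.982, -0.001, -0.003]
force: [1.2, 0.5, -0.6]
gripper_width: 85.3
```

Run:
```python
from h import *
print(cmd([456.5,291,185],down(-22)),bot.get_state()['tcp_pos'])
```

```text
([-0.03, 0.038, 1.808], [-0.0005, -0.0007, 0.0003], np.float64(145.0), np.float64(0.0)) [453.92893689 289.24030762 329.64190369]
```

play_rows --translation '[[-0.03,0.04,0.9],[-0.03,0.04,0.9],[-0.03,0.04,0.9],[-0.03,0.04,0.9]]' --rot '[[0,0,0],[0,0,0],[0,0,0],[0,0,0]]' --gripper '[-1,-1,-1,-1]'

```text
time_s: 2.6
tcp_pos: [456.5, 292.1, 258.5]
orientation: [0.189, 0.982, -0.001, -0.003]
force: [0.6, -0.3, 0.6]
gripper_width: 85.3
```

play_rows --translation '[[0,0,0.3],[0,0,0.6],[0,0,0.9],[0,0,0.9],[0,0,0.9],[0,0,0.9],[0,0,0.9],[0,0,0.9],[0,0,0.9],[0,0,0.9],[0,0,0.9],[0,0,0.9]]' --rot '[[0,0,0],[0,0,0],[0,0,0],[0,0,0],[0,0,0],[0,0,0],[0,0,0],[0,0,0],[0,0,0],[0,0,0],[0,0,0],[0,0,0]]' --gripper '[-1,-1,-1,-1,1,1,1,1,1,1,1,1]' --squeeze 25

```text
time_s: 3.6
tcp_pos: [456.7, 292.3, 187.7]
orientation: [0.189, 0.982, -0.001, -0.002]
force: [-0.1, -0.6, 6.0]
gripper_width: 14.9
```

Run:
```python
from h import *
s=bot.get_state(); print(s['tcp_pos'],s['force'],s['gripper_width'])
p=s['tcp_pos']; h=np.array([575,257.5]); R0=Ro.from_quat(s['orientation'])
v=p[:2]-h; print(v,np.hypot(*v))
for a in np.arange(0,96,7.5):
    c,q=np.cos(np.radians(a)),np.sin(np.radians(a)); w=np.array([c*v[0]+q*v[1],-q*v[0]+c*v[1]])
    print(a,(R0.inv().apply([*(w-v),0])/80).round(3))
```

```text
[456.65419701 292.2923255  187.67470618] [-0.08781528 -0.64702692  6.01818528] 14.899596634195996
[-118.34580299   34.7923255 ] 123.354104103438
0.0 [0. 0. 0.]
7.5 [ 0.006  0.202 -0.   ]
15.0 [-0.014  0.402 -0.001]
22.5 [-0.061  0.599 -0.002]
30.0 [-0.132  0.787 -0.002]
37.5 [-0.228  0.965 -0.003]
45.0 [-0.346  1.128 -0.004]
52.5 [-0.484  1.275 -0.005]
60.0 [-0.64   1.403 -0.006]
67.5 [-0.812  1.509 -0.007]
75.0 [-0.996  1.591 -0.008]
82.5 [-1.189  1.649 -0.009]
90.0 [-1.388  1.682 -0.01 ]
```

play_rows --translation '[[0.005,0.1,0],[0.006,0.2,0],[-0.014,0.4,0],[-0.06,0.6,0],[-0.13,0.787,0],[-0.13,0.787,0]]' --rot '[[0,0,0],[0,0,0],[0,0,0],[0,0,0],[0,0,0],[0,0,0]]' --gripper '[1,1,1,1,1,1]'

```text
time_s: 4.1
tcp_pos: [491.1, 349.5, 187.7]
orientation: [0.189, 0.982, 0.001, -0.002]
force: [-1.3, 2.6, 4.3]
gripper_width: 15.2
```

play_rows --translation '[[-0.096,0.178,0],[-0.214,0.34,0],[-0.352,0.488,0],[-0.508,0.616,0],[-0.508,0.616,0]]' --rot '[[0,0,0],[0,0,0],[0,0,0],[0,0,0],[0,0,0]]' --gripper '[1,1,1,1,1]'

```text
time_s: 4.52
tcp_pos: [549.9, 378.8, 187.7]
orientation: [0.19, 0.982, -0.0, -0.001]
force: [0.5, -3.9, 5.6]
gripper_width: 15.1
```

play_rows --translation '[[-0.172,0.106,0],[-0.356,0.188,0],[-0.549,0.246,0],[-0.748,0.279,0],[-0.76,0.28,0],[-0.76,0.28,0]]' --rot '[[0,0,0],[0,0,0],[0,0,0],[0,0,0],[0,0,0],[0,0,0]]' --gripper '[1,1,1,1,1,1]'

```text
time_s: 5.02
tcp_pos: [600.9, 375.1, 186.6]
orientation: [0.19, 0.982, -0.008, -0.016]
force: [-30.5, -8.0, 17.2]
gripper_width: 14.7
```

Run:
```python
from h import *
s=bot.get_state(); print(s['tcp_pos'],s['force'],s['gripper_width'])
v=s['tcp_pos'][:2]-[575,257.5]; print(v,np.hypot(*v),np.degrees(np.arctan2(v[1],v[0])))
```

```text
[600.93996952 375.14128726 186.62106125] [-30.52853646  -8.02373557  17.21545696] 14.68851735734072
[ 25.93996952 117.64128726] 120.46723408471803 77.56522849324128
```

play_rows --translation '[[0,0,0],[0,0,0],[0,0,0],[0,0,0],[0,0,0],[0,0,0],[0,0,0]]' --rot '[[0,0,0],[0,0,0],[0,0,0],[0,0,0],[0,0,0],[0,0,0],[0,0,0]]' --gripper '[1,1,-1,-1,-1,-1,-1]'

```text
time_s: 5.6
tcp_pos: [601.1, 375.0, 186.0]
orientation: [0.19, 0.982, -0.008, -0.016]
force: [0.9, 0.9, 0.5]
gripper_width: 74.5
```

play_rows --translation '[[0,0,-0.5],[0,0,-1],[0,0,-1]]' --rot '[[0,0,0],[0,0,0],[0,0,0]]' --gripper '[-1,-1,-1]'

```text
time_s: 5.85
tcp_pos: [608.7, 378.1, 276.2]
orientation: [0.19, 0.982, -0.002, -0.01]
force: [1.0, 0.6, 2.6]
gripper_width: 85.2
```

play_rows --translation '[[0,0,-0.5],[0,0,-1],[0,0,-1]]' --rot '[[0,0,0],[0,0,0],[0,0,0]]' --gripper '[-1,-1,-1]'

```text
time_s: 6.1
tcp_pos: [613.5, 379.7, 366.0]
orientation: [0.19, 0.982, 0.002, -0.004]
force: [0.6, -0.1, 2.4]
gripper_width: 85.3
```

Run:
```python
from h import *
from scipy.optimize import least_squares
P=np.array([(456.6,292.3),(491.1,349.5),(549.9,378.8),(599,375.5)])
r=least_squares(lambda h:np.hypot(*(P-h).T)-125,[575,257]); print(r.x,r.fun,[np.degrees(np.arctan2(*(p-r.x)[::-1])) for p in P])
s=bot.get_state();print(s['tcp_pos'],s['joint_pos'],s['force'])
```

```text
[574.34887198 254.79033417] [-1.42098931  1.09637381  1.39677433 -1.79893857] [np.float64(162.33038497796804), np.float64(131.31515553540365), np.float64(101.15299722905404), np.float64(78.45785977727141)]
[613.50720233 379.69247104 366.00046531] [ 0.48999963  0.42384861  1.21129724  0.00878722  1.51022081 -0.69889226] [ 0.61262328 -0.08069463  2.36452754]
```

play_rows --translation '[[0.13,-0.96,-0.25],[0.13,-0.96,-0.25],[0.13,-0.96,-0.25]]' --rot '[[0,0,0],[0,0,0],[0,0,0]]' --gripper '[-1,-1,-1]'

```text
time_s: 6.35
tcp_pos: [574.8, 308.3, 389.8]
orientation: [0.191, 0.982, 0.002, -0.002]
force: [0.4, -0.2, 2.1]
gripper_width: 85.0
```

play_rows --translation '[[0.13,-0.96,-0.25],[0.13,-0.96,-0.25],[0.13,-0.96,-0.25]]' --rot '[[0,0,0],[0,0,0],[0,0,0]]' --gripper '[-1,-1,-1]'

```text
time_s: 6.6
tcp_pos: [535.2, 236.9, 412.5]
orientation: [0.193, 0.981, 0.001, -0.001]
force: [1.6, 0.5, -0.0]
gripper_width: 85.7
```

play_rows --translation '[[0.13,-0.96,-0.25],[0.13,-0.96,-0.25],[0.13,-0.96,-0.25]]' --rot '[[0,0,0],[0,0,0],[0,0,0]]' --gripper '[-1,-1,-1]'

```text
time_s: 6.85
tcp_pos: [495.5, 166.0, 435.6]
orientation: [0.194, 0.981, 0.0, 0.001]
force: [0.5, 0.6, 0.6]
gripper_width: 85.3
```

play_rows --translation '[[0.13,-0.96,-0.25],[0.13,-0.96,-0.25],[0.13,-0.96,-0.25]]' --rot '[[0,0,0],[0,0,0],[0,0,0]]' --gripper '[-1,-1,-1]'

```text
time_s: 7.1
tcp_pos: [455.8, 95.4, 458.8]
orientation: [0.197, 0.98, -0.0, 0.004]
force: [0.5, -0.4, 1.2]
gripper_width: 85.3
```

Run:
```python
from h import *
s=bot.get_state(); print(s['tcp_pos'],s['joint_pos'].round(3))
c=optics.calibration("wrist")
f=optics.grab_frame("wrist"); cv2.imwrite("pics/w2.png",cv2.resize(f[:,:,::-1],(800,600),interpolation=cv2.INTER_CUBIC))
np.savez("w2.npz",**c)
print(cmd(s['tcp_pos'],Ro.from_euler('x',20,degrees=True)*down(10)))
```

```text
[455.79504376  95.4313089  458.81092   ] [ 0.115 -0.138  1.669 -0.003  1.603 -1.06 ]
([0.003, -0.027, -0.01], [-0.0557, 0.0075, -0.0895], np.float64(2.0), np.float64(38.0))
```

View pics/w2.png

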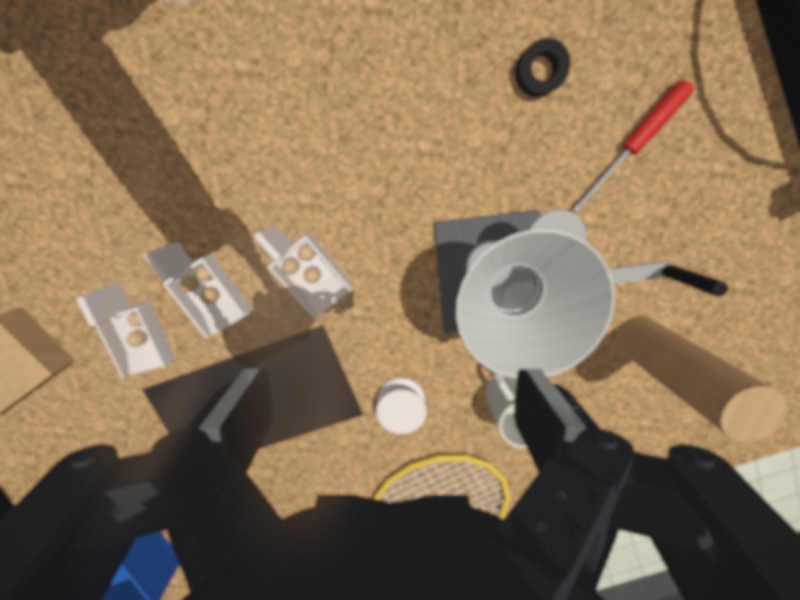

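play_rows --translation '[[0,0,0],[0,0,0],[0,0,0],[0,0,0],[0,0,0],[0,0,0],[0,0,0]]' --rot '[[-0.056,0.0075,-0.0895],[-0.056,0.0075,-0.0895],[-0.056,0.0075,-0.0895],[-0.056,0.0075,-0.0895],[-0.056,0.0075,-0.0895],[-0.056,0.0075,-0.0895],[-0.056,0.0075,-0.0895]]' --gripper '[-1,-1,-1,-1,-1,-1,-1]'

```text
time_s: 7.73
tcp_pos: [457.9, 97.1, 456.9]
orientation: [-0.085, 0.981, 0.174, 0.015]
force: [0.6, 0.3, -0.5]
gripper_width: 85.4
```

Run:
```python
from h import *
s=bot.get_state(); print(s['tcp_pos'],s['joint_pos'].round(3)); print(Ro.from_quat(s['orientation']).as_matrix().round(2))
c=dict(np.load("w2.npz")); W=lambda u,v,z:ray("",((u+.5)*.64-.5,(v+.5)*.64-.5),z,c)
for n,a in dict(A=[(254,236),(272,262),(316,315),(352,289)],B=[(145,252),(167,279),(208,337),(252,310)],C=[(79,298),(94,324),(125,377),(173,361)]).items():
    P=[W(*p,z) for p,z in zip(a,(80,80,17,17))]; m=(P[0]+P[1])/2; l=(P[2]+P[3])/2; d=l-m; f=P[3]-P[2]
    print(n,"plate",m,np.hypot(*(P[1]-P[0])[:2]).round(),"lip",l,"w",np.hypot(*f[:2]).round(),"yaw",np.degrees(np.arctan2(d[1],d[0])).round(1),"dist(119)",np.hypot(*d[:2]).round())
print("mat",W(325,328,3),W(146,391,3),W(361,412,3)); print("funnel",W(536,303,212)); print("post",W(722,288,219),W(670,270,137))
```

```text
[457.89870472  97.06919964 456.88692088] [-0.122 -0.147  1.717  0.349  1.613 -1.858]
[[-0.99 -0.17 -0.  ]
 [-0.16  0.92  0.34]
 [-0.06  0.34 -0.94]]
A plate [413.75 -63.65  80.  ] 39.0 lip [526.85 -27.    17.  ] w 68.0 yaw 18.0 dist(119) 119.0
B plate [ 380.05 -200.2    80.  ] 42.0 lip [ 497.6 -185.3   17. ] w 83.0 yaw 7.2 dist(119) 118.0
C plate [ 397.55 -318.35   80.  ] 38.0 lip [ 515.4 -338.1   17. ] w 84.0 yaw -9.5 dist(119) 119.0
mat [562.9 -60.8   3. ] [ 550.2 -374.7    3. ] [719.3 -69.4   3. ]
funnel [558.  206.4 212. ]
post [608.7 373.  219. ] [611.4 375.4 137. ]
```

Run:
```python
from h import *
print(cmd([445,50,420],down(18)))
```

```text
([0.281, -0.673, 0.23], [0.0544, 0.0135, -0.0223], np.float64(61.0), np.float64(22.0))
```

play_rows --translation '[[0.28,-0.67,0.23],[0.28,-0.67,0.23],[0.28,-0.67,0.23],[0.28,-0.67,0.23],[0.28,-0.67,0.23]]' --rot '[[0.054,0.0135,-0.022],[0.054,0.0135,-0.022],[0.054,0.0135,-0.022],[0.054,0.0135,-0.022],[0.054,0.0135,-0.022]]' --gripper '[-1,-1,-1,-1,-1]'

```text
time_s: 8.15
tcp_pos: [445.5, 52.5, 420.2]
orientation: [-0.157, 0.988, 0.002, 0.0]
force: [0.7, -0.5, -0.3]
gripper_width: 85.2
```

play_rows --translation '[[0.27,-0.41,1],[0.27,-0.41,1],[0.27,-0.41,1],[0.27,-0.41,1]]' --rot '[[0,0,0],[0,0,0],[0,0,0],[0,0,0]]' --gripper '[-1,-1,-1,-1]'

```text
time_s: 8.48
tcp_pos: [433.2, 14.5, 337.2]
orientation: [-0.155, 0.988, 0.003, -0.003]
force: [0.0, -0.5, 1.0]
gripper_width: 85.7
```

play_rows --translation '[[0.27,-0.41,1],[0.27,-0.41,1],[0.27,-0.41,1],[0.27,-0.41,1]]' --rot '[[0,0,0],[0,0,0],[0,0,0],[0,0,0]]' --gripper '[-1,-1,-1,-1]'

```text
time_s: 8.82
tcp_pos: [422.0, -23.1, 256.8]
orientation: [-0.154, 0.988, 0.004, -0.004]
force: [-0.1, 0.2, -0.5]
gripper_width: 85.1
```

play_rows --translation '[[0.27,-0.41,0.6],[0.27,-0.41,0.6],[0.27,-0.41,0.6],[0.27,-0.41,0.6]]' --rot '[[0,0,0],[0,0,0],[0,0,0],[0,0,0]]' --gripper '[-1,-1,-1,-1]'

```text
time_s: 9.15
tcp_pos: [413.5, -60.6, 211.3]
orientation: [-0.153, 0.988, 0.004, -0.002]
force: [-0.4, 1.1, 0.3]
gripper_width: 85.6
```

Run:
```python
from h import *
s=bot.get_state(); print(s['tcp_pos'],s['joint_pos'].round(3)); 
c=optics.calibration("wrist")
f=optics.grab_frame("wrist"); cv2.imwrite("pics/w3.png",cv2.resize(f[:,:,::-1],(800,600),interpolation=cv2.INTER_CUBIC))
np.savez("w3.npz",**c)
print(cmd([414,-64,38],down(18)))
```

```text
[413.52242593 -60.55334308 211.27730473] [-0.255 -0.08   2.11   0.007  1.118 -2.136]
([0.013, -0.059, 2.172], [0.0012, -0.0001, -0.001], np.float64(174.0), np.float64(1.0))
```

View pics/w3.png

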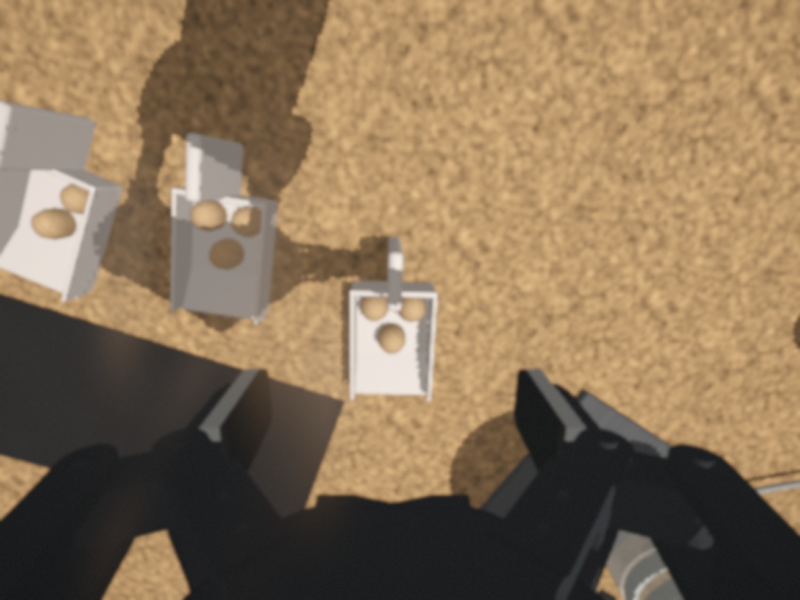

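Run:
```python
from h import *
c=dict(np.load("w3.npz")); W=lambda u,v,z:ray("",((u+.5)*.64-.5,(v+.5)*.64-.5),z,c)
P=[W(350,397,34),W(432,399,34),W(350,285,34),W(436,289,34),W(395,250,80),W(394,238,80),W(397,270,80)]
for p in P: print(p)
d=(P[0]+P[1]-P[2]-P[3]);print(np.degrees(np.arctan2(d[1],d[0])),np.hypot(*d[:2])/2, np.hypot(*(P[0]-P[1])[:2]))
f=(P[0]+P[1])/2; yaw=np.arctan2(d[1],d[0]); print("plate from lip", f-119*np.array([np.cos(yaw),np.sin(yaw),0]))
for x in ([414,-64,80],[434,-57.5,80],[394,-70.5,80]): print((proj("",x,c)/.64).round())
```

```text
[531.3 -60.6  34. ]
[511.9   7.6  34. ]
[435.3 -88.1  34. ]
[417.8 -21.8  34. ]
[390.5 -65.6  80. ]
[383.1 -68.7  80. ]
[403.  -60.2  80. ]
16.66329090890282 99.21645528842474 70.9055710082078
plate from lip [407.59723738 -60.62286793  34.        ]
[386. 283.]
[387. 313.]
[386. 253.]
```

Run:
```python
from h import *
print(cmd([407,-60.5,38],down(17)))
```

```text
([0.083, 0.009, 2.173], [0.0012, -0.0001, 0.0018], np.float64(174.0), np.float64(1.0))
```

play_rows --translation '[[0.083,0.009,1],[0.083,0.009,1],[0.083,0.009,1],[0.083,0.009,1]]' --rot '[[0.001,0,0.002],[0.001,0,0.002],[0.001,0,0.002],[0.001,0,0.002]]' --gripper '[-1,-1,-1,-1]'

```text
time_s: 9.53
tcp_pos: [407.8, -60.3, 132.6]
orientation: [-0.148, 0.989, 0.001, -0.001]
force: [0.5, -1.2, 1.0]
gripper_width: 85.0
```

play_rows --translation '[[0,0,0.4],[0,0,0.7],[0,0,1],[0,0,1],[0,0,1]]' --rot '[[0,0,0],[0,0,0],[0,0,0],[0,0,0],[0,0,0]]' --gripper '[-1,-1,-1,-1,-1]'

```text
time_s: 9.95
tcp_pos: [409.8, -60.3, 54.4]
orientation: [-0.148, 0.989, 0.001, 0.0]
force: [0.6, 0.2, -0.1]
gripper_width: 85.3
```

Run:
```python
from h import *
print(bot.get_state()['force'],cmd([407,-60.5,38],down(17)))
```

```text
[ 0.61489249  0.20048497 -0.05031446] ([0.035, 0.007, 0.205], [0.0003, 0.0001, 0.0], np.float64(17.0), np.float64(0.0))
```

play_rows --translation '[[0.03,0,0.1],[0.03,0,0.2],[0.03,0,0.2],[0.03,0,0.2],[0.03,0,0.2],[0.03,0,0.2],[0.03,0,0.2],[0.03,0,0.2],[0.03,0,0.2],[0.03,0,0.2],[0.03,0,0.2],[0.03,0,0.2]]' --rot '[[0,0,0],[0,0,0],[0,0,0],[0,0,0],[0,0,0],[0,0,0],[0,0,0],[0,0,0],[0,0,0],[0,0,0],[0,0,0],[0,0,0]]' --gripper '[-1,-1,1,1,1,1,1,1,1,1,1,1]' --squeeze 70

```text
time_s: 10.95
tcp_pos: [407.6, -61.0, 38.7]
orientation: [-0.148, 0.989, 0.001, 0.0]
force: [-2.3, 1.1, 6.0]
gripper_width: 9.4
```

play_rows --translation '[[0,0,-0.05],[0,0,-0.15],[0,0,-0.3],[0,0,-0.5],[0,0,-0.7],[0,0,-0.9],[0,0,-1],[0,0,-1]]' --rot '[[0,0,0],[0,0,0],[0,0,0],[0,0,0],[0,0,0],[0,0,0],[0,0,0],[0,0,0]]' --gripper '[1,1,1,1,1,1,1,1]'

```text
time_s: 11.62
tcp_pos: [409.3, -61.5, 120.6]
orientation: [-0.148, 0.989, -0.0, 0.002]
force: [0.7, 0.7, -2.1]
gripper_width: 9.2
```

play_rows --translation '[[0,0,-0.15],[0,0,-0.4],[0,0,-0.65],[0,0,-0.9],[0,0,-1],[0,0,-1]]' --rot '[[0,0,0],[0,0,0],[0,0,0],[0,0,0],[0,0,0],[0,0,0]]' --gripper '[1,1,1,1,1,1]'

```text
time_s: 12.12
tcp_pos: [410.2, -61.9, 201.9]
orientation: [-0.148, 0.989, -0.001, 0.004]
force: [0.7, -0.9, -2.3]
gripper_width: 9.1
```

play_rows --translation '[[0,0,-0.15],[0,0,-0.4],[0,0,-0.65],[0,0,-0.9],[0,0,-1],[0,0,-1]]' --rot '[[0,0,0],[0,0,0],[0,0,0],[0,0,0],[0,0,0],[0,0,0]]' --gripper '[1,1,1,1,1,1]'

```text
time_s: 12.62
tcp_pos: [410.4, -62.1, 282.5]
orientation: [-0.148, 0.989, -0.001, 0.005]
force: [0.3, -0.3, -2.8]
gripper_width: 9.4
```

play_rows --translation '[[0,0,-0.1],[0,0,-0.15],[0,0,-0.2],[0,0,-0.2],[0,0,-0.2],[0,0,-0.2],[0,0,-0.2],[0,0,-0.2],[0,0,-0.2],[0,0,-0.2]]' --rot '[[0,0,0.005],[0,0,0.015],[0,0,0.03],[0,0,0.045],[0,0,0.06],[0,0,0.075],[0,0,0.09],[0,0,0.105],[0,0,0.114],[0,0,0.114]]' --gripper '[1,1,1,1,1,1,1,1,1,1]'

```text
time_s: 13.45
tcp_pos: [408.8, -61.7, 295.8]
orientation: [0.209, 0.978, 0.001, 0.003]
force: [0.8, -0.6, -2.4]
gripper_width: 9.3
```

play_rows --translation '[[0,0,0],[0,0,0],[0,0,0],[0,0,0],[0,0,0],[0,0,0],[0,0,0],[0,0,0],[0,0,0],[0,0,0]]' --rot '[[0,0,0.005],[0,0,0.015],[0,0,0.03],[0,0,0.045],[0,0,0.06],[0,0,0.075],[0,0,0.09],[0,0,0.105],[0,0,0.114],[0,0,0.114]]' --gripper '[1,1,1,1,1,1,1,1,1,1]'

```text
time_s: 14.28
tcp_pos: [408.0, -61.5, 293.9]
orientation: [0.538, 0.843, 0.001, 0.001]
force: [-0.1, -0.4, -1.7]
gripper_width: 9.4
```

Run:
```python
from h import *
s=bot.get_state(); print(s['tcp_pos'],s['joint_pos'].round(3),s['force'],s['gripper_width'])
print(cmd([501,335,272],down(-65)))
```

```text
[407.99567262 -61.45029294 293.92916652] [-2.570e-01 -1.830e-01  2.027e+00  2.000e-03  1.295e+00 -6.920e-01] [-0.08711425 -0.35237168 -1.70056594] 9.448973028820541
([4.006, 3.14, 0.284], [0.0006, 0.0, -0.0003], np.float64(408.0), np.float64(0.0))
```

play_rows --translation '[[0.1,0.08,0],[0.28,0.22,0],[0.46,0.36,0],[0.64,0.5,0],[0.82,0.64,0],[0.82,0.64,0]]' --rot '[[0,0,0],[0,0,0],[0,0,0],[0,0,0],[0,0,0],[0,0,0]]' --gripper '[1,1,1,1,1,1]'

```text
time_s: 14.78
tcp_pos: [427.0, 22.8, 293.3]
orientation: [0.536, 0.844, 0.002, -0.0]
force: [0.1, 0.3, -1.4]
gripper_width: 9.1
```

play_rows --translation '[[0.1,0.08,0],[0.28,0.22,0],[0.46,0.36,0],[0.64,0.5,0],[0.82,0.64,0],[0.82,0.64,0]]' --rot '[[0,0,0],[0,0,0],[0,0,0],[0,0,0],[0,0,0],[0,0,0]]' --gripper '[1,1,1,1,1,1]'

```text
time_s: 15.28
tcp_pos: [445.6, 106.4, 293.2]
orientation: [0.534, 0.845, 0.003, -0.001]
force: [0.6, 0.5, -1.8]
gripper_width: 9.3
```

play_rows --translation '[[0.1,0.08,0],[0.28,0.22,0],[0.46,0.36,0],[0.64,0.5,0],[0.82,0.64,0],[0.82,0.64,0]]' --rot '[[0,0,0],[0,0,0],[0,0,0],[0,0,0],[0,0,0],[0,0,0]]' --gripper '[1,1,1,1,1,1]'

```text
time_s: 15.78
tcp_pos: [464.3, 190.1, 293.4]
orientation: [0.533, 0.846, 0.004, -0.001]
force: [1.1, -1.4, -1.7]
gripper_width: 9.2
```

play_rows --translation '[[0.1,0.08,0],[0.28,0.22,0],[0.46,0.36,0],[0.64,0.5,0],[0.82,0.64,0],[0.82,0.64,0]]' --rot '[[0,0,0],[0,0,0],[0,0,0],[0,0,0],[0,0,0],[0,0,0]]' --gripper '[1,1,1,1,1,1]'

```text
time_s: 16.28
tcp_pos: [482.8, 274.0, 293.9]
orientation: [0.533, 0.846, 0.005, -0.002]
force: [0.0, -0.1, -1.7]
gripper_width: 9.3
```

Run:
```python
from h import *
s=bot.get_state(); print(s['tcp_pos'],s['joint_pos'].round(3),s['force'],s['gripper_width'])
print(cmd([501,335,272],down(-65)))
f=optics.grab_frame("wrist"); cv2.imwrite("pics/w4.png",cv2.resize(f[:,:,::-1],(640,480),interpolation=cv2.INTER_CUBIC))
```

```text
[482.8398177  274.00270461 293.88775397] [ 0.433  0.116  1.738  0.009  1.281 -0.016] [ 0.02436922 -0.06796913 -1.68281882] 9.323208689349746
([0.587, 0.532, 0.282], [0.0012, -0.0013, 0.0017], np.float64(67.0), np.float64(1.0))
```

View pics/w4.png

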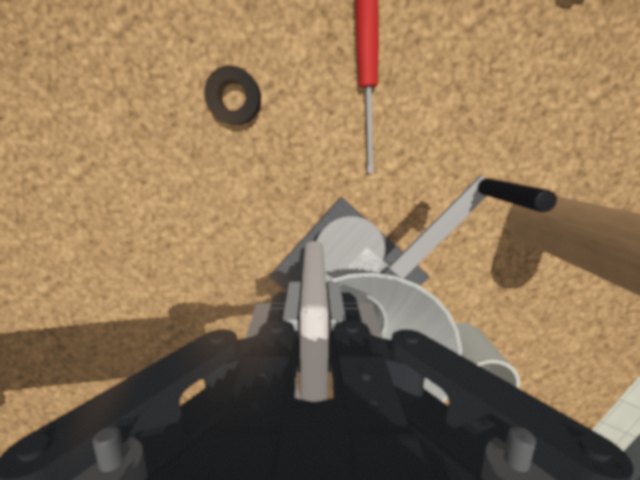

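play_rows --translation '[[0.1,0.09,0.05],[0.3,0.27,0.14],[0.45,0.4,0.21],[0.587,0.53,0.28],[0.587,0.53,0.28],[0.587,0.53,0.28]]' --rot '[[0.001,-0.001,0.002],[0.001,-0.001,0.002],[0.001,-0.001,0.002],[0.001,-0.001,0.002],[0.001,-0.001,0.002],[0.001,-0.001,0.002]]' --gripper '[1,1,1,1,1,1]'

```text
time_s: 16.83
tcp_pos: [499.9, 332.3, 270.9]
orientation: [0.538, 0.843, -0.002, -0.001]
force: [0.1, 0.1, -2.6]
gripper_width: 9.2
```

```bash
cat >> h.py <<'E'
def tip(yaw,thetas,lips):
    "rows tipping the tub about its lip: lip world positions, tilt angles (deg)"
    l=np.array([-120,0,22.])
    for th,L in zip(thetas,lips):
        R=down(yaw)*Ro.from_euler('y',th,degrees=True); t,r,_,_=cmd(np.array(L)-R.apply(l),R); print(th,t,r)
def lipnow():
    s=bot.get_state(); R=Ro.from_quat(s['orientation']); return s['tcp_pos']+R.apply([-120,0,22.])
E
python3 - <<'E'
from h import *
s=bot.get_state(); print(s['tcp_pos'],lipnow(),s['joint_pos'].round(2))
tip(-65,[0,2,6,10,14,18,22,26,30,34,38,40],[[551,226,246]]*12)
E
```

```text
[499.91948776 332.33656969 270.94802162] [550.4142324  223.45728688 249.04864861] [ 0.51  0.23  1.65 -0.    1.26  0.08]
0 [0.026, 0.017, 0.037] [-0.0005, 0.0001, -0.0002]
2 [0.015, 0.017, -0.015] [-0.0005, 0.0057, -0.0002]
6 [-0.012, 0.017, -0.118] [-0.0005, 0.0168, -0.0003]
10 [-0.045, 0.016, -0.219] [-0.0005, 0.0279, -0.0003]
14 [-0.086, 0.016, -0.318] [-0.0005, 0.039, -0.0003]
18 [-0.133, 0.016, -0.413] [-0.0005, 0.0501, -0.0003]
22 [-0.187, 0.016, -0.505] [-0.0005, 0.0612, -0.0003]
26 [-0.247, 0.015, -0.593] [-0.0005, 0.0724, -0.0004]
30 [-0.314, 0.015, -0.676] [-0.0005, 0.0835, -0.0004]
34 [-0.385, 0.015, -0.755] [-0.0004, 0.0946, -0.0004]
38 [-0.462, 0.015, -0.828] [-0.0004, 0.1057, -0.0004]
40 [-0.503, 0.015, -0.863] [-0.0004, 0.1112, -0.0004]
```

play_rows --translation '[[0.015,0.017,-0.015],[-0.012,0.017,-0.118],[-0.045,0.016,-0.219],[-0.086,0.016,-0.318],[-0.133,0.016,-0.413],[-0.187,0.016,-0.505],[-0.247,0.015,-0.593],[-0.314,0.015,-0.676],[-0.385,0.015,-0.755],[-0.462,0.015,-0.828],[-0.503,0.015,-0.863],[-0.503,0.015,-0.863]]' --rot '[[0,0.0057,0],[0,0.0168,0],[0,0.0279,0],[0,0.039,0],[0,0.05,0],[0,0.061,0],[0,0.072,0],[0,0.0835,0],[0,0.0946,0],[0,0.1057,0],[0,0.111,0],[0,0.111,0]]' --gripper '[1,1,1,1,1,1,1,1,1,1,1,1]'

```text
time_s: 17.83
tcp_pos: [519.0, 293.0, 339.3]
orientation: [0.508, 0.791, 0.182, -0.288]
force: [-1.1, 0.1, -2.3]
gripper_width: 9.4
```

Run:
```python
from h import *
s=bot.get_state(); print(s['tcp_pos'],lipnow(),s['joint_pos'].round(2),s['force'])
th=[42,46,50,54,58,62,66,70,74,78,82,82]
tip(-65,th,[[551,226,246-max(0,(t-50))*.4] for t in th])
```

```text
[518.98859093 293.03890202 339.33196437] [551.23194154 221.90617834 245.60629039] [ 0.11  0.26  1.63  0.65  1.53 -0.44] [-1.09217346  0.10981424 -2.29933488]
42 [0.028, 0.008, -0.03] [0.0, 0.0061, -0.0011]
46 [0.001, 0.008, -0.133] [0.0001, 0.0172, -0.0011]
50 [-0.033, 0.009, -0.234] [0.0001, 0.0283, -0.0011]
54 [-0.086, 0.009, -0.317] [0.0001, 0.0394, -0.0011]
58 [-0.147, 0.01, -0.397] [0.0002, 0.0505, -0.0011]
62 [-0.214, 0.01, -0.473] [0.0002, 0.0616, -0.0011]
66 [-0.287, 0.01, -0.546] [0.0003, 0.0728, -0.0011]
70 [-0.366, 0.011, -0.614] [0.0003, 0.0839, -0.0011]
74 [-0.451, 0.012, -0.677] [0.0003, 0.095, -0.0011]
78 [-0.541, 0.012, -0.734] [0.0004, 0.1061, -0.0011]
82 [-0.636, 0.013, -0.787] [0.0004, 0.1172, -0.0011]
82 [-0.636, 0.013, -0.787] [0.0004, 0.1172, -0.0011]
```

play_rows --translation '[[0.028,0.008,-0.03],[0.001,0.008,-0.133],[-0.033,0.009,-0.234],[-0.086,0.009,-0.317],[-0.147,0.01,-0.397],[-0.214,0.01,-0.473],[-0.287,0.01,-0.546],[-0.366,0.011,-0.614],[-0.451,0.012,-0.677],[-0.541,0.012,-0.734],[-0.636,0.013,-0.787],[-0.636,0.013,-0.787]]' --rot '[[0,0.006,-0.001],[0,0.0172,-0.001],[0,0.0283,-0.001],[0,0.0394,-0.001],[0,0.0505,-0.001],[0,0.0616,-0.001],[0,0.0728,-0.001],[0,0.084,-0.001],[0,0.095,-0.001],[0,0.106,-0.001],[0,0.117,-0.001],[0,0.117,-0.001]]' --gripper '[1,1,1,1,1,1,1,1,1,1,1,1]'

```text
time_s: 18.83
tcp_pos: [552.9, 219.9, 351.5]
orientation: [0.409, 0.635, 0.352, -0.553]
force: [0.3, -0.3, -1.9]
gripper_width: 9.4
```

play_rows --translation '[[0,0,0],[0,0,0],[0,0,0],[0,0,0],[0,0,0],[0,0,0]]' --rot '[[0,0,0],[0,0,0],[0,0,0],[0,0,0],[0,0,0],[0,0,0]]' --gripper '[1,1,1,1,1,1]'

```text
time_s: 19.33
tcp_pos: [552.8, 220.3, 352.3]
orientation: [0.408, 0.636, 0.352, -0.553]
force: [0.7, 0.1, -2.0]
gripper_width: 9.2
```

Run:
```python
from h import *
s=bot.get_state(); print(s['tcp_pos'],lipnow(),s['joint_pos'].round(2),s['force'])
a=optics.grab_frame("scene")[150:270,210:350]; b=optics.grab_frame("side")[80:240,180:300]
a=cv2.resize(a,(420,360),interpolation=cv2.INTER_CUBIC); b=cv2.resize(b,(360,480),interpolation=cv2.INTER_CUBIC)
h=np.zeros((480,790,3),np.uint8); h[:360,:420]=a; h[:,430:790]=b; cv2.imwrite("pics/p1.png",h[:,:,::-1])
```

```text
[552.77241817 220.27031844 352.28720898] [550.28471514 224.40825255 230.38278398] [-0.16  0.58  1.57  1.1   1.96 -0.71] [ 0.74953088  0.12358511 -1.95346625]
```

View pics/p1.png

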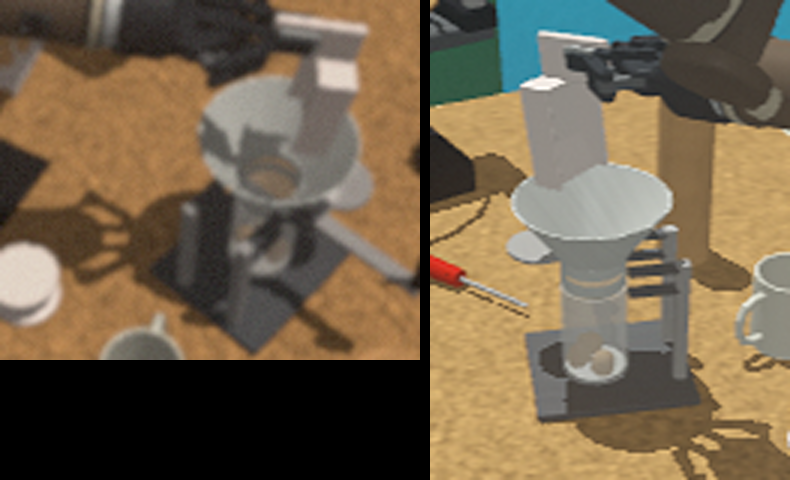

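Run:
```python
from h import *
print(cmd([515,295,335],down(-65)))
```

```text
([-0.062, -0.036, 1.067], [-0.0002, -0.2275, -0.001], np.float64(86.0), np.float64(82.0))
```

play_rows --translation '[[-0.005,-0.003,0.08],[-0.01,-0.005,0.17],[-0.015,-0.01,0.25],[-0.02,-0.01,0.34],[-0.025,-0.012,0.42],[-0.03,-0.015,0.5],[-0.035,-0.018,0.6],[-0.04,-0.02,0.7],[-0.05,-0.025,0.8],[-0.055,-0.03,0.9],[-0.06,-0.03,1],[-0.06,-0.03,1]]' --rot '[[0,-0.019,0],[0,-0.038,0],[0,-0.057,0],[0,-0.076,0],[0,-0.095,0],[0,-0.114,0],[0,-0.133,0],[0,-0.152,0],[0,-0.171,0],[0,-0.19,-0.001],[0,-0.209,-0.001],[0,-0.2275,-0.001]]' --gripper '[1,1,1,1,1,1,1,1,1,1,1,1]'

```text
time_s: 20.43
tcp_pos: [516.3, 291.9, 337.3]
orientation: [0.537, 0.844, -0.001, 0.001]
force: [-0.9, 0.7, -2.5]
gripper_width: 9.1
```

Run:
```python
from h import *
s=bot.get_state(); print(s['tcp_pos'],lipnow(),s['force'],s['joint_pos'].round(2))
print(cmd([595,-119,330],down(-65)),cmd([595,-119,330],down(-2.5)))
```

```text
[516.30854527 291.85887126 337.26088175] [567.19041314 183.11480408 315.58685638] [-0.89688485  0.71803112 -2.51743643] [ 0.44  0.17  1.59 -0.    1.38  0.01]
([-5.068, -1.285, 0.104], [0.0, 0.0004, 0.0002], np.float64(418.0), np.float64(0.0)) ([-5.068, -1.285, 0.104], [-0.0002, 0.0004, -0.1734], np.float64(418.0), np.float64(62.0))
```

play_rows --translation '[[-0.4,-0.1,0],[-0.9,-0.23,0],[-1,-0.255,0]]' --rot '[[0,0,0],[0,0,0],[0,0,0]]' --gripper '[1,1,1]'

```text
time_s: 20.68
tcp_pos: [530.8, 208.4, 337.5]
orientation: [0.536, 0.844, -0.003, 0.002]
force: [-0.7, -0.7, -2.3]
gripper_width: 9.1
```

play_rows --translation '[[-0.5,-0.13,0],[-1,-0.255,0],[-1,-0.255,0]]' --rot '[[0,0,0],[0,0,0],[0,0,0]]' --gripper '[1,1,1]'

```text
time_s: 20.93
tcp_pos: [546.7, 121.1, 337.9]
orientation: [0.539, 0.842, -0.005, 0.002]
force: [-0.5, 1.1, -2.1]
gripper_width: 9.2
```

play_rows --translation '[[-0.5,-0.13,0],[-1,-0.255,0],[-1,-0.255,0]]' --rot '[[0,0,0],[0,0,0],[0,0,0]]' --gripper '[1,1,1]'

```text
time_s: 21.18
tcp_pos: [562.0, 34.3, 338.7]
orientation: [0.541, 0.841, -0.006, 0.003]
force: [-0.4, 0.3, -1.3]
gripper_width: 9.8
```

play_rows --translation '[[-0.5,-0.13,0],[-1,-0.255,0],[-1,-0.255,0]]' --rot '[[0,0,0],[0,0,0],[0,0,0]]' --gripper '[1,1,1]'

```text
time_s: 21.43
tcp_pos: [576.8, -52.9, 339.7]
orientation: [0.544, 0.839, -0.008, 0.004]
force: [-0.1, -0.4, -2.0]
gripper_width: 9.6
```

play_rows --translation '[[-0.2,-0.05,0],[-0.4,-0.1,0],[-0.7,-0.18,0],[-0.7,-0.18,0],[-0.7,-0.18,0],[-0.7,-0.18,0],[-0.7,-0.18,0],[-0.7,-0.18,0],[-0.7,-0.18,0],[-0.7,-0.18,0],[-0.7,-0.18,0]]' --rot '[[0,0,-0.018],[0,0,-0.036],[0,0,-0.054],[0,0,-0.072],[0,0,-0.09],[0,0,-0.108],[0,0,-0.126],[0,0,-0.144],[0,0,-0.162],[0,0,-0.1735],[0,0,-0.1735]]' --gripper '[1,1,1,1,1,1,1,1,1,1,1]'

```text
time_s: 22.35
tcp_pos: [586.0, -109.2, 340.3]
orientation: [0.03, 1.0, -0.008, -0.002]
force: [-0.3, -0.5, -1.3]
gripper_width: 9.1
```

Run:
```python
from h import *
s=bot.get_state(); print(s['tcp_pos'],s['joint_pos'].round(2))
print(cmd([595,-119,90],down(-2.5)))
```

```text
[ 585.95004154 -109.23277399  340.25861174] [-0.25  0.17  1.58 -0.02  1.39 -1.76]
([-0.129, -0.066, 3.129], [-0.0025, -0.0004, -0.0025], np.float64(251.0), np.float64(1.0))
```

play_rows --translation '[[-0.02,-0.01,0.5],[-0.043,-0.022,1],[-0.043,-0.022,1],[-0.043,-0.022,1]]' --rot '[[-0.0025,0,-0.0025],[-0.0025,0,-0.0025],[-0.0025,0,-0.0025],[-0.0025,0,-0.0025]]' --gripper '[1,1,1,1]'

```text
time_s: 22.68
tcp_pos: [586.4, -111.6, 257.3]
orientation: [0.023, 1.0, 0.001, -0.005]
force: [-0.0, 0.5, -1.5]
gripper_width: 9.2
```

play_rows --translation '[[-0.02,-0.02,0.5],[-0.04,-0.04,1],[-0.04,-0.04,1]]' --rot '[[0,0,0],[0,0,0],[0,0,0]]' --gripper '[1,1,1]'

```text
time_s: 22.93
tcp_pos: [584.5, -113.6, 172.0]
orientation: [0.024, 1.0, 0.003, -0.011]
force: [-2.8, 0.5, -4.9]
gripper_width: 9.1
```

play_rows --translation '[[-0.02,-0.02,0.5],[-0.04,-0.04,0.8],[-0.04,-0.04,0.9],[-0.04,-0.04,0.9]]' --rot '[[0,0,0],[0,0,0],[0,0,0],[0,0,0]]' --gripper '[1,1,1,1]'

```text
time_s: 23.27
tcp_pos: [585.7, -116.2, 100.1]
orientation: [0.024, 1.0, 0.003, -0.012]
force: [-0.4, 0.2, -1.9]
gripper_width: 9.0
```

Run:
```python
from h import *
s=bot.get_state(); print(s['tcp_pos'],s['joint_pos'].round(2))
print(cmd([595,-119,43],down(-2.5)))
```

```text
[ 585.69433019 -116.24838424  100.09332896] [-0.27  0.42  1.77  0.    0.97 -1.79]
([-0.135, -0.033, 0.71], [0.0009, -0.0039, -0.0007], np.float64(58.0), np.float64(1.0))
```

play_rows --translation '[[-0.1,-0.03,0.2],[-0.135,-0.03,0.4],[-0.135,-0.03,0.55],[-0.135,-0.03,0.65],[-0.135,-0.03,0.71],[-0.135,-0.03,0.71]]' --rot '[[0,-0.004,0],[0,-0.004,0],[0,-0.004,0],[0,-0.004,0],[0,-0.004,0],[0,-0.004,0]]' --gripper '[1,1,1,1,1,1]'

```text
time_s: 23.77
tcp_pos: [594.8, -118.6, 43.1]
orientation: [0.024, 1.0, 0.003, 0.0]
force: [-0.9, 0.6, -2.3]
gripper_width: 9.0
```

Run:
```python
from h import *
s=bot.get_state(); print(s['tcp_pos'],s['force'])
print(cmd([595,-119,42],down(-2.5)))
```

```text
[ 594.83774478 -118.61651398   43.12746213] [-0.90756784  0.63027834 -2.29506876]
([-0.002, -0.005, 0.014], [0.0009, 0.0, -0.0007], np.float64(1.0), np.float64(0.0))
```

play_rows --translation '[[0,0,0.02],[0,0,0.02],[0,0,0.02],[0,0,0.02],[0,0,0.02],[0,0,0.02],[0,0,0.02]]' --rot '[[0,0,0],[0,0,0],[0,0,0],[0,0,0],[0,0,0],[0,0,0],[0,0,0]]' --gripper '[1,1,-1,-1,-1,-1,-1]'

```text
time_s: 24.35
tcp_pos: [595.2, -118.7, 41.9]
orientation: [0.024, 1.0, 0.003, 0.0]
force: [-0.3, -0.4, -0.1]
gripper_width: 69.5
```

play_rows --translation '[[0,0,-0.2],[0,0,-0.6],[0,0,-1],[0,0,-1]]' --rot '[[0,0,0],[0,0,0],[0,0,0],[0,0,0]]' --gripper '[-1,-1,-1,-1]'

```text
time_s: 24.68
tcp_pos: [600.4, -120.6, 129.2]
orientation: [0.024, 1.0, 0.001, 0.007]
force: [1.5, -0.3, 1.1]
gripper_width: 85.4
```

play_rows --translation '[[0,0,-0.5],[0,0,-1],[0,0,-1]]' --rot '[[0,0,0],[0,0,0],[0,0,0]]' --gripper '[-1,-1,-1]'

```text
time_s: 24.93
tcp_pos: [604.5, -122.2, 217.9]
orientation: [0.024, 1.0, -0.001, 0.014]
force: [2.4, 0.3, 1.0]
gripper_width: 85.5
```

play_rows --translation '[[0.4,-0.15,0],[0.8,-0.31,0],[0.8,-0.31,0]]' --rot '[[0,0,0],[0,0,0],[0,0,0]]' --gripper '[-1,-1,-1]'

```text
time_s: 25.18
tcp_pos: [533.8, -144.4, 214.9]
orientation: [0.024, 1.0, -0.001, 0.011]
force: [-0.7, 0.1, -0.8]
gripper_width: 85.6
```

play_rows --translation '[[0.4,-0.15,0],[0.8,-0.31,0],[0.8,-0.31,0]]' --rot '[[0,0,0],[0,0,0],[0,0,0]]' --gripper '[-1,-1,-1]'

```text
time_s: 25.43
tcp_pos: [462.6, -166.1, 211.4]
orientation: [0.025, 1.0, 0.0, 0.007]
force: [-0.5, -0.0, 0.0]
gripper_width: 86.2
```

play_rows --translation '[[0.4,-0.15,0],[0.7,-0.31,0],[0.7,-0.31,0],[0.7,-0.31,0]]' --rot '[[0,0,-0.015],[0,0,-0.025],[0,0,-0.025],[0,0,-0.025]]' --gripper '[-1,-1,-1,-1]'

```text
time_s: 25.77
tcp_pos: [405.4, -188.3, 210.7]
orientation: [-0.052, 0.999, -0.001, 0.008]
force: [0.1, 0.5, 0.7]
gripper_width: 85.5
```

Run:
```python
from h import *
s=bot.get_state(); print(s['tcp_pos'],s['joint_pos'].round(2),s['force'])
c=optics.calibration("wrist")
f=optics.grab_frame("wrist"); cv2.imwrite("pics/w5.png",cv2.resize(f[:,:,::-1],(800,600),interpolation=cv2.INTER_CUBIC))
np.savez("w5.npz",**c)
```

```text
[ 405.39745201 -188.34039969  210.67501958] [-0.54 -0.03  2.06  0.01  1.09 -2.22] [0.07350735 0.47567377 0.67879704]
```

View pics/w5.png

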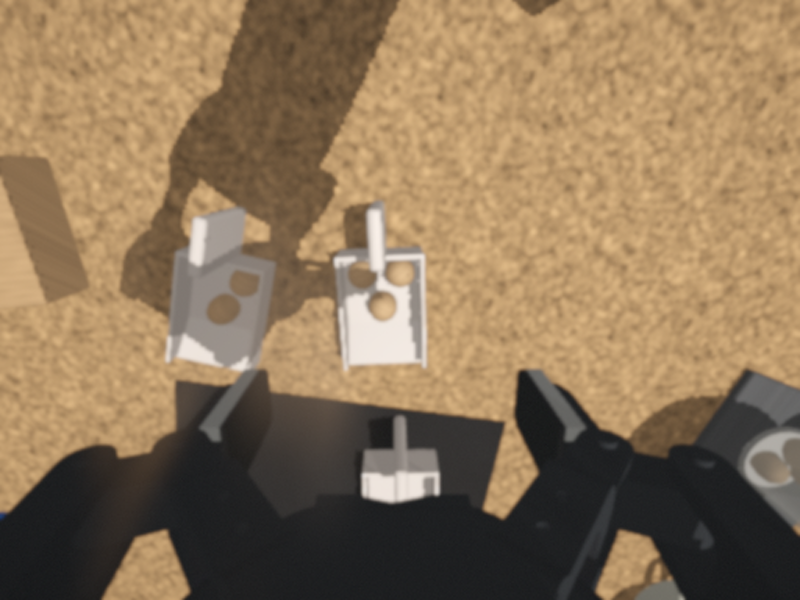

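Run:
```python
from h import *
c=dict(np.load("w5.npz")); W=lambda u,v,z:ray("",((u+.5)*.64-.5,(v+.5)*.64-.5),z,c)
for n,a in dict(B=[(346,368),(425,367),(335,255),(425,250),(375,205),(378,268)],C=[(168,362),(258,370),(176,252),(274,263),(200,218),(195,265)]).items():
    P=[W(*p,34) for p in a[:4]]+[W(*p,80) for p in a[4:]]
    d=(P[0]+P[1]-P[2]-P[3])/2; yaw=np.arctan2(d[1],d[0]); u=np.array([np.cos(yaw),np.sin(yaw),0])
    print(n,np.degrees(yaw),np.hypot(*d[:2]),np.hypot(*(P[0]-P[1])[:2]),"plate",(P[0]+P[1])/2-119*u,(P[2]+P[3])/2-21*u,P[4:])
```

```text
B 8.187595232880179 98.65558777889878 66.88019138728598 plate [ 375.81295659 -202.74734214   34.        ] [ 375.16405116 -202.84070744   34.        ] [array([ 356.4, -205.3,   80. ]), array([ 397.4, -199.5,   80. ])]
C -7.010113594095259 95.86663914000529 75.70165123694461 plate [ 389.5395697  -316.52669959   34.        ] [ 391.65698289 -316.78706463   34.        ] [array([ 376.5, -317.3,   80. ]), array([ 408.2, -321.7,   80. ])]
```

Run:
```python
from h import *
print(cmd([376,-202.6,130],down(8.2)))
```

```text
([0.412, -0.136, 1.006], [-0.0004, 0.0025, -0.0062], np.float64(88.0), np.float64(2.0))
```

play_rows --translation '[[0.2,-0.07,0.3],[0.41,-0.136,0.7],[0.41,-0.136,1],[0.41,-0.136,1],[0.41,-0.136,1]]' --rot '[[0,0.0025,-0.006],[0,0.0025,-0.006],[0,0.0025,-0.006],[0,0.0025,-0.006],[0,0.0025,-0.006]]' --gripper '[-1,-1,-1,-1,-1]'

```text
time_s: 26.23
tcp_pos: [376.6, -202.0, 129.8]
orientation: [-0.071, 0.997, -0.0, -0.001]
force: [-0.5, -0.1, 0.4]
gripper_width: 85.1
```

Run:
```python
from h import *
print(cmd([376,-202.6,38],down(8.2)))
```

```text
([0.007, -0.006, 1.147], [-0.0001, -0.0002, -0.0002], np.float64(92.0), np.float64(0.0))
```

play_rows --translation '[[0,0,0.4],[0,0,0.7],[0,0,0.9],[0,0,0.9]]' --rot '[[0,0,0],[0,0,0],[0,0,0],[0,0,0]]' --gripper '[-1,-1,-1,-1]'

```text
time_s: 26.57
tcp_pos: [376.8, -201.4, 56.8]
orientation: [-0.071, 0.997, 0.0, -0.001]
force: [-0.5, 0.0, 0.2]
gripper_width: 85.2
```

play_rows --translation '[[0.01,0,0.12],[0.01,0,0.22],[0.01,0,0.22],[0.01,0,0.22],[0.01,0,0.22],[0.01,0,0.22],[0.01,0,0.22],[0.01,0,0.22],[0.01,0,0.22],[0.01,0,0.22],[0.01,0,0.22],[0.01,0,0.22]]' --rot '[[0,0,0],[0,0,0],[0,0,0],[0,0,0],[0,0,0],[0,0,0],[0,0,0],[0,0,0],[0,0,0],[0,0,0],[0,0,0],[0,0,0]]' --gripper '[-1,-1,1,1,1,1,1,1,1,1,1,1]' --squeeze 70

```text
time_s: 27.57
tcp_pos: [376.5, -202.0, 39.8]
orientation: [-0.071, 0.997, -0.0, -0.001]
force: [-0.9, -0.3, 6.6]
gripper_width: 9.3
```

play_rows --translation '[[0,0,-0.05],[0,0,-0.15],[0,0,-0.3],[0,0,-0.5],[0,0,-0.7],[0,0,-0.9],[0,0,-1],[0,0,-1]]' --rot '[[0,0,0],[0,0,0],[0,0,0],[0,0,0],[0,0,0],[0,0,0],[0,0,0],[0,0,0]]' --gripper '[1,1,1,1,1,1,1,1]'

```text
time_s: 28.23
tcp_pos: [377.8, -202.6, 121.5]
orientation: [-0.071, 0.997, -0.001, 0.001]
force: [-0.6, 0.3, -2.6]
gripper_width: 9.3
```

play_rows --translation '[[0,0,-0.15],[0,0,-0.4],[0,0,-0.65],[0,0,-0.9],[0,0,-1],[0,0,-1]]' --rot '[[0,0,0],[0,0,0],[0,0,0],[0,0,0],[0,0,0],[0,0,0]]' --gripper '[1,1,1,1,1,1]'

```text
time_s: 28.73
tcp_pos: [378.7, -203.1, 202.8]
orientation: [-0.071, 0.997, -0.002, 0.002]
force: [0.2, -0.2, -1.4]
gripper_width: 9.0
```

play_rows --translation '[[0,0,-0.15],[0,0,-0.4],[0,0,-0.65],[0,0,-0.9],[0,0,-1],[0,0,-1]]' --rot '[[0,0,0],[0,0,0],[0,0,0],[0,0,0],[0,0,0],[0,0,0]]' --gripper '[1,1,1,1,1,1]'

```text
time_s: 29.23
tcp_pos: [379.1, -203.2, 283.4]
orientation: [-0.071, 0.997, -0.003, 0.003]
force: [-0.1, -1.2, -2.8]
gripper_width: 9.1
```

play_rows --translation '[[0,0,-0.1],[0,0,-0.12],[0,0,-0.12],[0,0,-0.12],[0,0,-0.12],[0,0,-0.12],[0,0,-0.12],[0,0,-0.12],[0,0,-0.12]]' --rot '[[0,0,0.005],[0,0,0.015],[0,0,0.03],[0,0,0.045],[0,0,0.06],[0,0,0.075],[0,0,0.09],[0,0,0.102],[0,0,0.102]]' --gripper '[1,1,1,1,1,1,1,1,1]'

```text
time_s: 29.98
tcp_pos: [377.9, -202.3, 290.2]
orientation: [0.247, 0.969, -0.001, 0.001]
force: [0.3, -0.3, -1.9]
gripper_width: 9.1
```

play_rows --translation '[[0,0,0],[0,0,0],[0,0,0],[0,0,0],[0,0,0],[0,0,0],[0,0,0],[0,0,0],[0,0,0]]' --rot '[[0,0,0.005],[0,0,0.015],[0,0,0.03],[0,0,0.045],[0,0,0.06],[0,0,0.075],[0,0,0.09],[0,0,0.102],[0,0,0.102]]' --gripper '[1,1,1,1,1,1,1,1,1]'

```text
time_s: 30.73
tcp_pos: [377.1, -201.7, 288.4]
orientation: [0.539, 0.842, -0.001, 0.0]
force: [0.6, -0.5, -2.8]
gripper_width: 8.7
```

Run:
```python
from h import *
s=bot.get_state(); print(s['tcp_pos'],s['joint_pos'].round(2),s['force'])
print(cmd([501,338,272],down(-65)))
```

```text
[ 377.08333342 -201.74097406  288.35449641] [-0.59 -0.14  2.   -0.    1.28 -1.02] [ 0.57437757 -0.5333888  -2.803335  ]
([5.482, 4.227, 0.198], [-0.0001, 0.0001, -0.0008], np.float64(554.0), np.float64(0.0))
```

play_rows --translation '[[0.1,0.08,0],[0.28,0.22,0],[0.46,0.36,0],[0.65,0.5,0],[0.84,0.65,0],[0.84,0.65,0]]' --rot '[[0,0,0],[0,0,0],[0,0,0],[0,0,0],[0,0,0],[0,0,0]]' --gripper '[1,1,1,1,1,1]'

```text
time_s: 31.23
tcp_pos: [396.2, -115.4, 287.3]
orientation: [0.537, 0.843, 0.001, -0.001]
force: [-0.3, -0.1, -1.3]
gripper_width: 9.4
```

play_rows --translation '[[0.1,0.08,0],[0.28,0.22,0],[0.46,0.36,0],[0.65,0.5,0],[0.84,0.65,0],[0.84,0.65,0]]' --rot '[[0,0,0],[0,0,0],[0,0,0],[0,0,0],[0,0,0],[0,0,0]]' --gripper '[1,1,1,1,1,1]'

```text
time_s: 31.73
tcp_pos: [414.9, -29.8, 286.9]
orientation: [0.535, 0.845, 0.002, -0.002]
force: [0.1, 0.1, -1.5]
gripper_width: 9.3
```

play_rows --translation '[[0.1,0.08,0],[0.28,0.22,0],[0.46,0.36,0],[0.65,0.5,0],[0.84,0.65,0],[0.84,0.65,0]]' --rot '[[0,0,0],[0,0,0],[0,0,0],[0,0,0],[0,0,0],[0,0,0]]' --gripper '[1,1,1,1,1,1]'

```text
time_s: 32.23
tcp_pos: [433.5, 55.3, 286.8]
orientation: [0.533, 0.846, 0.002, -0.003]
force: [0.2, 0.6, -2.2]
gripper_width: 9.2
```

play_rows --translation '[[0.1,0.08,0],[0.28,0.22,0],[0.46,0.36,0],[0.65,0.5,0],[0.84,0.65,0],[0.84,0.65,0]]' --rot '[[0,0,0],[0,0,0],[0,0,0],[0,0,0],[0,0,0],[0,0,0]]' --gripper '[1,1,1,1,1,1]'

```text
time_s: 32.73
tcp_pos: [452.0, 140.1, 287.1]
orientation: [0.532, 0.847, 0.003, -0.003]
force: [-0.1, 0.1, -2.7]
gripper_width: 9.1
```

play_rows --translation '[[0.1,0.08,0],[0.28,0.22,0],[0.46,0.36,0],[0.65,0.5,0],[0.84,0.65,0],[0.84,0.65,0]]' --rot '[[0,0,0],[0,0,0],[0,0,0],[0,0,0],[0,0,0],[0,0,0]]' --gripper '[1,1,1,1,1,1]'

```text
time_s: 33.23
tcp_pos: [470.5, 225.3, 287.6]
orientation: [0.531, 0.847, 0.004, -0.003]
force: [-0.2, 0.3, -2.1]
gripper_width: 9.4
```

Run:
```python
from h import *
s=bot.get_state(); print(s['tcp_pos'],s['joint_pos'].round(2),s['force'])
print(cmd([501,338,272],down(-65)))
```

```text
[470.52629941 225.33881229 287.60036612] [ 0.36  0.06  1.82  0.01  1.27 -0.1 ] [-0.2012298   0.31086694 -2.06830322]
([1.1, 0.956, 0.209], [0.0006, -0.0016, 0.0023], np.float64(118.0), np.float64(1.0))
```

play_rows --translation '[[0.1,0.08,0.02],[0.28,0.24,0.05],[0.45,0.39,0.08],[0.56,0.48,0.1],[0.56,0.48,0.1]]' --rot '[[0,-0.0016,0.002],[0,-0.0016,0.002],[0,-0.0016,0.002],[0,-0.0016,0.002],[0,-0.0016,0.002]]' --gripper '[1,1,1,1,1]'

```text
time_s: 33.65
tcp_pos: [485.8, 283.3, 279.5]
orientation: [0.536, 0.844, 0.001, 0.001]
force: [0.3, 0.1, -1.7]
gripper_width: 9.3
```

play_rows --translation '[[0.1,0.08,0.02],[0.28,0.24,0.05],[0.45,0.39,0.08],[0.54,0.47,0.1],[0.54,0.47,0.1],[0.54,0.47,0.1]]' --rot '[[0,0,0],[0,0,0],[0,0,0],[0,0,0],[0,0,0],[0,0,0]]' --gripper '[1,1,1,1,1,1]'

```text
time_s: 34.15
tcp_pos: [501.2, 337.8, 271.2]
orientation: [0.536, 0.844, 0.0, 0.001]
force: [-0.2, -1.0, -3.1]
gripper_width: 9.1
```

Run:
```python
from h import *
s=bot.get_state(); print(s['tcp_pos'],lipnow(),s['force'])
tip(-65,[2,6,10,14,18,22,26,30,34,38,40],[[551,226,246]]*11)
```

```text
[501.20031848 337.79835727 271.16926418] [552.36955148 229.23188591 249.28248986] [-0.19630558 -0.96824389 -3.09297269]
2 [-0.04, -0.027, -0.013] [0.0002, 0.0057, 0.0006]
6 [-0.067, -0.027, -0.116] [0.0002, 0.0168, 0.0006]
10 [-0.1, -0.027, -0.217] [0.0002, 0.0279, 0.0006]
14 [-0.141, -0.027, -0.315] [0.0001, 0.039, 0.0006]
18 [-0.188, -0.027, -0.41] [0.0001, 0.0501, 0.0006]
22 [-0.242, -0.027, -0.502] [0.0001, 0.0613, 0.0006]
26 [-0.302, -0.027, -0.59] [0.0001, 0.0724, 0.0007]
30 [-0.369, -0.027, -0.673] [0.0001, 0.0835, 0.0007]
34 [-0.44, -0.027, -0.752] [0.0, 0.0946, 0.0007]
38 [-0.518, -0.027, -0.825] [0.0, 0.1057, 0.0007]
40 [-0.558, -0.027, -0.86] [-0.0, 0.1113, 0.0007]
```

play_rows --translation '[[-0.04,-0.027,-0.013],[-0.067,-0.027,-0.116],[-0.1,-0.027,-0.217],[-0.141,-0.027,-0.315],[-0.188,-0.027,-0.41],[-0.242,-0.027,-0.502],[-0.302,-0.027,-0.59],[-0.369,-0.027,-0.673],[-0.44,-0.027,-0.752],[-0.518,-0.027,-0.825],[-0.558,-0.027,-0.86],[-0.558,-0.027,-0.86]]' --rot '[[0,0.0057,0],[0,0.0168,0],[0,0.0279,0],[0,0.039,0],[0,0.05,0],[0,0.061,0],[0,0.0724,0],[0,0.0835,0],[0,0.0946,0],[0,0.1057,0],[0,0.111,0],[0,0.111,0]]' --gripper '[1,1,1,1,1,1,1,1,1,1,1,1]'

```text
time_s: 35.15
tcp_pos: [518.9, 293.3, 339.0]
orientation: [0.505, 0.793, 0.183, -0.287]
force: [-0.6, -1.2, -1.5]
gripper_width: 9.0
```

Run:
```python
from h import *
s=bot.get_state(); print(s['tcp_pos'],lipnow(),s['force'])
th=[42,46,50,54,58,62,66,70,74,78,82]
tip(-65,th,[[551,226,246-max(0,(t-50))*.4] for t in th])
```

```text
[518.89456765 293.32194925 339.03356589] [551.89362071 222.5466651  245.30031858] [-0.55354266 -1.22025124 -1.45274561]
42 [0.028, 0.008, -0.036] [-0.0001, 0.0061, 0.0]
46 [0.001, 0.008, -0.139] [-0.0001, 0.0172, 0.0]
50 [-0.033, 0.008, -0.24] [-0.0001, 0.0283, 0.0]
54 [-0.087, 0.008, -0.323] [-0.0001, 0.0394, -0.0]
58 [-0.147, 0.008, -0.402] [-0.0001, 0.0505, -0.0]
62 [-0.214, 0.008, -0.479] [-0.0001, 0.0616, -0.0]
66 [-0.287, 0.008, -0.551] [-0.0001, 0.0727, -0.0]
70 [-0.366, 0.008, -0.619] [-0.0001, 0.0839, -0.0]
74 [-0.451, 0.008, -0.682] [-0.0001, 0.095, -0.0]
78 [-0.541, 0.008, -0.74] [-0.0001, 0.1061, -0.0]
82 [-0.636, 0.008, -0.792] [-0.0001, 0.1172, -0.0]
```

play_rows --translation '[[0.028,0.008,-0.036],[0.001,0.008,-0.139],[-0.033,0.008,-0.24],[-0.087,0.008,-0.323],[-0.147,0.008,-0.402],[-0.214,0.008,-0.479],[-0.287,0.008,-0.551],[-0.366,0.008,-0.619],[-0.451,0.008,-0.682],[-0.541,0.008,-0.74],[-0.636,0.008,-0.792],[-0.636,0.008,-0.792]]' --rot '[[0,0.006,0],[0,0.0172,0],[0,0.0283,0],[0,0.0394,0],[0,0.0505,0],[0,0.0616,0],[0,0.0728,0],[0,0.084,0],[0,0.095,0],[0,0.106,0],[0,0.117,0],[0,0.117,0]]' --gripper '[1,1,1,1,1,1,1,1,1,1,1,1]'

```text
time_s: 36.15
tcp_pos: [552.8, 220.1, 351.3]
orientation: [0.408, 0.635, 0.35, -0.554]
force: [-0.4, 0.6, -3.3]
gripper_width: 8.9
```

play_rows --translation '[[0,0,0],[0,0,0],[0,0,0],[0,0,0],[0,0,0],[0,0,0]]' --rot '[[0,0,0],[0,0,0],[0,0,0],[0,0,0],[0,0,0],[0,0,0]]' --gripper '[1,1,1,1,1,1]'

```text
time_s: 36.65
tcp_pos: [552.7, 220.5, 352.2]
orientation: [0.408, 0.636, 0.35, -0.554]
force: [0.6, -0.2, -1.4]
gripper_width: 9.2
```

play_rows --translation '[[-0.005,-0.003,0.08],[-0.01,-0.005,0.17],[-0.015,-0.01,0.25],[-0.02,-0.01,0.34],[-0.025,-0.012,0.42],[-0.03,-0.015,0.5],[-0.035,-0.018,0.6],[-0.04,-0.02,0.7],[-0.05,-0.025,0.8],[-0.055,-0.03,0.9],[-0.06,-0.03,1],[-0.06,-0.03,1]]' --rot '[[0,-0.019,0],[0,-0.038,0],[0,-0.057,0],[0,-0.076,0],[0,-0.095,0],[0,-0.114,0],[0,-0.133,0],[0,-0.152,0],[0,-0.171,0],[0,-0.19,-0.001],[0,-0.209,-0.001],[0,-0.2275,-0.001]]' --gripper '[1,1,1,1,1,1,1,1,1,1,1,1]'

```text
time_s: 37.65
tcp_pos: [515.9, 292.2, 337.9]
orientation: [0.535, 0.845, -0.001, 0.001]
force: [0.0, -0.3, -1.6]
gripper_width: 9.0
```

Run:
```python
from h import *
s=bot.get_state(); print(s['tcp_pos'],s['force'])
print(cmd([591,-219,330],down(-65)))
a=optics.grab_frame("scene")[150:270,210:350]; b=optics.grab_frame("side")[80:240,180:300]
a=cv2.resize(a,(420,360),interpolation=cv2.INTER_CUBIC); b=cv2.resize(b,(360,480),interpolation=cv2.INTER_CUBIC)
h=np.zeros((480,790,3),np.uint8); h[:360,:420]=a; h[:,430:790]=b; cv2.imwrite("pics/p2.png",h[:,:,::-1])
```

```text
[515.93784796 292.22108285 337.89587499] [ 0.02517057 -0.29978866 -1.63834526]
([-6.179, -1.879, 0.117], [0.0, 0.0005, 0.0007], np.float64(517.0), np.float64(0.0))
```

View pics/p2.png

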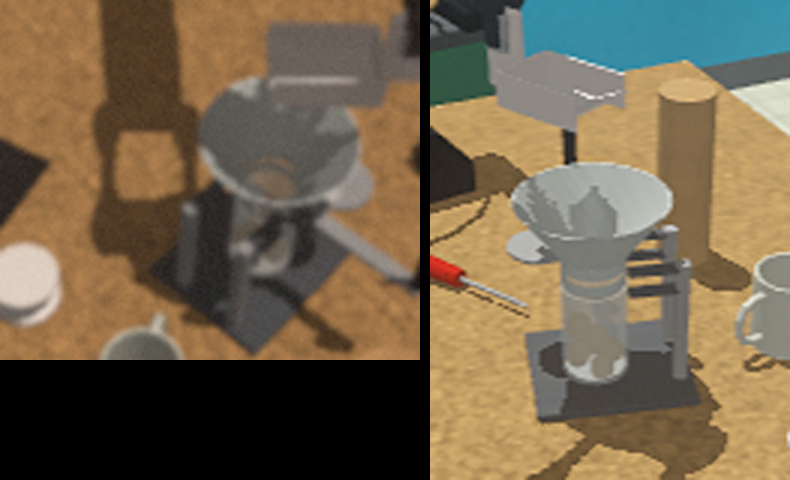

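play_rows --translation '[[-0.4,-0.12,0],[-0.9,-0.28,0],[-1,-0.305,0]]' --rot '[[0,0,0],[0,0,0],[0,0,0]]' --gripper '[1,1,1]'

```text
time_s: 38.0
tcp_pos: [527.0, 207.0, 336.8]
orientation: [0.534, 0.846, -0.002, -0.001]
force: [-0.4, -0.2, -1.7]
gripper_width: 9.2
```

play_rows --translation '[[-0.5,-0.15,0],[-1,-0.305,0],[-1,-0.305,0]]' --rot '[[0,0,0],[0,0,0],[0,0,0]]' --gripper '[1,1,1]'

```text
time_s: 38.25
tcp_pos: [539.7, 117.6, 336.6]
orientation: [0.537, 0.844, -0.003, -0.001]
force: [-0.9, 0.0, -2.5]
gripper_width: 9.3
```

play_rows --translation '[[-0.5,-0.15,0],[-1,-0.305,0],[-1,-0.305,0]]' --rot '[[0,0,0],[0,0,0],[0,0,0]]' --gripper '[1,1,1]'

```text
time_s: 38.5
tcp_pos: [551.6, 28.4, 336.6]
orientation: [0.539, 0.842, -0.004, -0.001]
force: [0.0, 0.0, -1.9]
gripper_width: 9.1
```

play_rows --translation '[[-0.5,-0.15,0],[-1,-0.305,0],[-1,-0.305,0]]' --rot '[[0,0,0],[0,0,0],[0,0,0]]' --gripper '[1,1,1]'

```text
time_s: 38.75
tcp_pos: [562.9, -60.9, 336.8]
orientation: [0.542, 0.84, -0.005, -0.001]
force: [-0.2, 1.2, -1.3]
gripper_width: 9.1
```

play_rows --translation '[[-0.5,-0.15,0],[-1,-0.305,0],[-1,-0.305,0]]' --rot '[[0,0,0],[0,0,0],[0,0,0]]' --gripper '[1,1,1]'

```text
time_s: 39.0
tcp_pos: [573.5, -150.1, 337.0]
orientation: [0.545, 0.839, -0.006, -0.0]
force: [0.5, -0.4, -2.3]
gripper_width: 9.3
```

play_rows --translation '[[-0.2,-0.06,0],[-0.4,-0.12,0],[-0.7,-0.21,0],[-0.7,-0.21,0],[-0.7,-0.21,0],[-0.7,-0.21,0],[-0.7,-0.21,0],[-0.7,-0.21,0],[-0.7,-0.21,0],[-0.7,-0.21,0],[-0.7,-0.21,0]]' --rot '[[0,0,-0.018],[0,0,-0.036],[0,0,-0.054],[0,0,-0.072],[0,0,-0.09],[0,0,-0.108],[0,0,-0.126],[0,0,-0.144],[0,0,-0.162],[0,0,-0.1735],[0,0,-0.1735]]' --gripper '[1,1,1,1,1,1,1,1,1,1,1]'

```text
time_s: 39.92
tcp_pos: [580.4, -207.9, 337.1]
orientation: [0.031, 1.0, -0.004, -0.004]
force: [-0.1, 1.4, -1.7]
gripper_width: 9.0
```

Run:
```python
from h import *
s=bot.get_state(); print(s['tcp_pos'],s['joint_pos'].round(2))
print(cmd([591,-219,90],down(-2.5)))
```

```text
[ 580.43077774 -207.87433878  337.10143728] [-0.41  0.22  1.53 -0.01  1.39 -1.92]
([-0.163, -0.105, 3.089], [-0.0013, -0.0012, -0.0029], np.float64(248.0), np.float64(1.0))
```

play_rows --translation '[[-0.03,-0.02,0.4],[-0.06,-0.035,0.8],[-0.06,-0.035,1],[-0.06,-0.035,1]]' --rot '[[-0.0013,-0.0012,-0.003],[-0.0013,-0.0012,-0.003],[-0.0013,-0.0012,-0.003],[-0.0013,-0.0012,-0.003]]' --gripper '[1,1,1,1]'

```text
time_s: 40.25
tcp_pos: [580.6, -210.1, 251.0]
orientation: [0.023, 1.0, 0.003, -0.005]
force: [-1.5, -0.1, -3.3]
gripper_width: 9.0
```

play_rows --translation '[[-0.03,-0.02,0.4],[-0.06,-0.035,0.8],[-0.06,-0.035,1],[-0.06,-0.035,1]]' --rot '[[0,0,0],[0,0,0],[0,0,0],[0,0,0]]' --gripper '[1,1,1,1]'

```text
time_s: 40.58
tcp_pos: [581.6, -211.4, 167.0]
orientation: [0.024, 1.0, 0.005, -0.009]
force: [-1.0, -0.1, -2.4]
gripper_width: 8.8
```

play_rows --translation '[[-0.03,-0.02,0.4],[-0.05,-0.035,0.7],[-0.05,-0.035,0.9],[-0.05,-0.035,0.9]]' --rot '[[0,0,0],[0,0,0],[0,0,0],[0,0,0]]' --gripper '[1,1,1,1]'

```text
time_s: 40.92
tcp_pos: [582.6, -213.0, 93.1]
orientation: [0.025, 1.0, 0.006, -0.011]
force: [-1.0, 1.5, -2.0]
gripper_width: 9.2
```

Run:
```python
from h import *
s=bot.get_state(); print(s['tcp_pos'],s['joint_pos'].round(2))
print(cmd([591,-219,43.5],down(-2.5)))
```

```text
[ 582.63357029 -213.02244151   93.10652208] [-0.42  0.47  1.72  0.    0.98 -1.94]
([-0.122, -0.077, 0.617], [0.0019, -0.0036, -0.001], np.float64(51.0), np.float64(2.0))
```

Then release, rise, and go look at tub C.

play_rows --translation '[[-0.1,-0.07,0.2],[-0.122,-0.077,0.35],[-0.122,-0.077,0.5],[-0.122,-0.077,0.58],[-0.122,-0.077,0.62],[-0.122,-0.077,0.62]]' --rot '[[0.002,-0.0036,-0.001],[0.002,-0.0036,-0.001],[0.002,-0.0036,-0.001],[0.002,-0.0036,-0.001],[0.002,-0.0036,-0.001],[0.002,-0.0036,-0.001]]' --gripper '[1,1,1,1,1,1]'

```text
time_s: 41.42
tcp_pos: [604.8, -231.3, 63.2]
orientation: [0.023, 1.0, -0.01, 0.015]
force: [-5.9, -8.8, 31.7]
gripper_width: 9.6
```

play_rows --translation '[[0,0,0.015],[0,0,0.015],[0,0,0.015],[0,0,0.015],[0,0,0.015],[0,0,0.015],[0,0,0.015]]' --rot '[[0,0,0],[0,0,0],[0,0,0],[0,0,0],[0,0,0],[0,0,0],[0,0,0]]' --gripper '[1,1,-1,-1,-1,-1,-1]'

```text
time_s: 42.0
tcp_pos: [603.5, -230.1, 59.9]
orientation: [0.022, 1.0, -0.009, 0.013]
force: [0.7, 0.1, -1.0]
gripper_width: 69.2
```

play_rows --translation '[[0,0,-0.2],[0,0,-0.6],[0,0,-1],[0,0,-1]]' --rot '[[0,0,0],[0,0,0],[0,0,0],[0,0,0]]' --gripper '[-1,-1,-1,-1]'

```text
time_s: 42.33
tcp_pos: [605.6, -230.0, 146.1]
orientation: [0.022, 1.0, -0.011, 0.018]
force: [1.5, -1.2, 0.6]
gripper_width: 85.0
```

play_rows --translation '[[0,0,-0.5],[0,0,-1],[0,0,-1]]' --rot '[[0,0,0],[0,0,0],[0,0,0]]' --gripper '[-1,-1,-1]'

```text
time_s: 42.58
tcp_pos: [607.5, -229.8, 234.6]
orientation: [0.022, 0.999, -0.014, 0.025]
force: [1.1, -0.6, 1.5]
gripper_width: 85.5
```

play_rows --translation '[[0.4,-0.25,0],[0.8,-0.5,0],[0.8,-0.5,0]]' --rot '[[0,0,0],[0,0,0],[0,0,0]]' --gripper '[-1,-1,-1]'

```text
time_s: 42.83
tcp_pos: [537.1, -268.7, 231.4]
orientation: [0.023, 0.999, -0.014, 0.022]
force: [-0.2, 0.7, -1.5]
gripper_width: 85.5
```

play_rows --translation '[[0.4,-0.25,0],[0.8,-0.5,0],[0.8,-0.5,0],[0.8,-0.5,0]]' --rot '[[0,0,0.015],[0,0,0.015],[0,0,0.015],[0,0,0.015]]' --gripper '[-1,-1,-1,-1]'

```text
time_s: 43.17
tcp_pos: [469.9, -306.2, 228.7]
orientation: [0.071, 0.997, -0.013, 0.022]
force: [-0.4, -0.6, 0.3]
gripper_width: 85.2
```

Run:
```python
from h import *
s=bot.get_state(); print(s['tcp_pos'],s['joint_pos'].round(2),s['force'])
c=optics.calibration("wrist")
f=optics.grab_frame("wrist"); cv2.imwrite("pics/w6.png",cv2.resize(f[:,:,::-1],(800,600),interpolation=cv2.INTER_CUBIC))
np.savez("w6.npz",**c)
```

```text
[ 469.9398873  -306.23024476  228.7124331 ] [-0.66  0.16  1.83  0.    1.11 -2.09] [-0.37206575 -0.64251643  0.27560919]
```

View pics/w6.png

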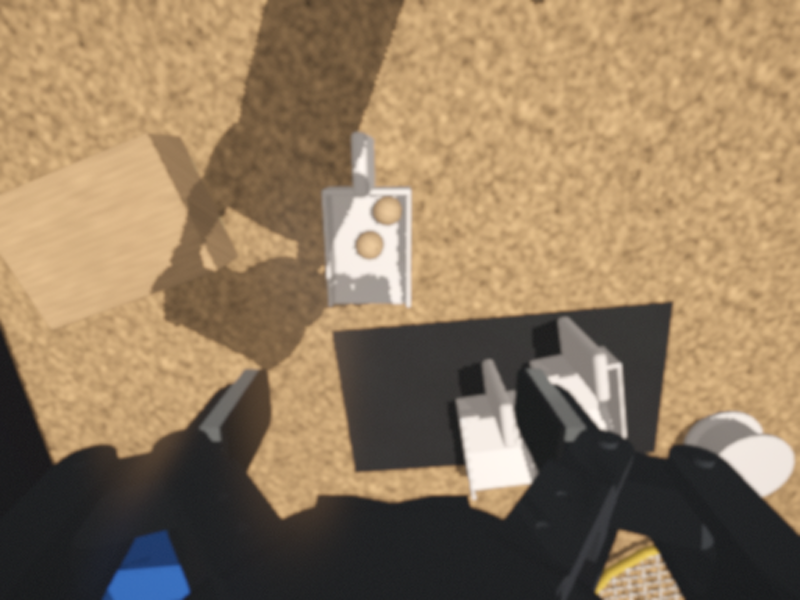

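Run:
```python
from h import *
c=dict(np.load("w6.npz")); W=lambda u,v,z:ray("",((u+.5)*.64-.5,(v+.5)*.64-.5),z,c)
for n,a in dict(C=[(328,306),(410,306),(323,189),(411,188),(362,135),(363,188)]).items():
    P=[W(*p,34) for p in a[:4]]+[W(*p,80) for p in a[4:]]
    d=(P[0]+P[1]-P[2]-P[3])/2; yaw=np.arctan2(d[1],d[0]); u=np.array([np.cos(yaw),np.sin(yaw),0])
    print(n,np.degrees(yaw),np.hypot(*d[:2]),np.hypot(*(P[0]-P[1])[:2]),"plate",(P[0]+P[1])/2-119*u,(P[2]+P[3])/2-21*u,P[4:])
print("mat",W(334,332,3),W(671,303,3),W(356,471,3),W(654,450,3))
print("B plate top",W(487,361,83),W(508,445,83),"walls",W(458,402,37),W(470,490,37),W(535,485,37),"A plate",W(563,319,83),W(597,352,83),W(608,400,83),"A wall",W(530,362,37),W(621,365,37),W(625,435,37))
print(cmd([391,-318,130],down(-8)))
```

```text
C -8.30440449206766 97.62361394662663 70.43010719855538 plate [ 394.047752   -319.71256007   34.        ] [ 394.42019153 -319.76692237   34.        ] [array([ 378.7, -316.3,   80. ]), array([ 411.6, -321.1,   80. ])]
mat [ 544.6 -378.6    3. ] [556.9 -65.3   3. ] [ 710.3 -385.8    3. ] [721.3 -70.5   3. ]
B plate top [ 550.5 -248.2   83. ] [ 629.8 -236.4   83. ] walls [ 614.6 -270.2   37. ] [ 717.7 -267.6   37. ] [ 719.2 -203.5   37. ] A plate [ 523.4 -191.1   83. ] [ 553.6 -166.3   83. ] [ 596.8 -157.2   83. ] A wall [ 581.8 -203.7   37. ] [ 595.  -125.1   37. ] [ 670.1 -118.8   37. ]
([1.028, -0.264, 1.198], [-0.0036, 0.0075, -0.0003], np.float64(128.0), np.float64(3.0))
```

Run:
```python
from h import *
print(cmd([393.5,-319.5,160],down(-8.3)))
```

```text
([0.977, -0.287, 0.825], [-0.0035, 0.0075, 0.0005], np.float64(105.0), np.float64(3.0))
```

play_rows --translation '[[0.3,-0.09,0.2],[0.6,-0.18,0.5],[0.9,-0.27,0.8],[0.977,-0.287,0.825],[0.977,-0.287,0.825]]' --rot '[[-0.0035,0.0075,0],[-0.0035,0.0075,0],[-0.0035,0.0075,0],[-0.0035,0.0075,0],[-0.0035,0.0075,0]]' --gripper '[-1,-1,-1,-1,-1]'

```text
time_s: 43.63
tcp_pos: [392.1, -317.8, 157.9]
orientation: [0.071, 0.997, 0.002, -0.002]
force: [-0.1, -0.4, 0.3]
gripper_width: 85.2
```

Run:
```python
from h import *
print(cmd([393.5,-319.5,38],down(-8.3)))
```

```text
([-0.027, -0.024, 1.498], [0.0005, -0.0007, 0.0004], np.float64(120.0), np.float64(0.0))
```

play_rows --translation '[[-0.02,-0.02,0.4],[-0.027,-0.024,0.8],[-0.027,-0.024,1],[-0.027,-0.024,1]]' --rot '[[0,0,0],[0,0,0],[0,0,0],[0,0,0]]' --gripper '[-1,-1,-1,-1]'

```text
time_s: 43.97
tcp_pos: [394.1, -318.0, 75.6]
orientation: [0.07, 0.998, 0.003, -0.003]
force: [-0.5, 0.3, -0.9]
gripper_width: 85.5
```

play_rows --translation '[[0.01,-0.01,0.25],[0.01,-0.01,0.45],[0.01,-0.01,0.46],[0.01,-0.01,0.46],[0.01,-0.01,0.46],[0.01,-0.01,0.46],[0.01,-0.01,0.46],[0.01,-0.01,0.46],[0.01,-0.01,0.46],[0.01,-0.01,0.46],[0.01,-0.01,0.46],[0.01,-0.01,0.46]]' --rot '[[0,0,0],[0,0,0],[0,0,0],[0,0,0],[0,0,0],[0,0,0],[0,0,0],[0,0,0],[0,0,0],[0,0,0],[0,0,0],[0,0,0]]' --gripper '[-1,-1,-1,1,1,1,1,1,1,1,1,1]' --squeeze 70

```text
time_s: 44.97
tcp_pos: [393.5, -319.2, 39.7]
orientation: [0.07, 0.998, 0.003, -0.003]
force: [-1.8, 0.3, 5.3]
gripper_width: 9.4
```

play_rows --translation '[[0,0,-0.05],[0,0,-0.15],[0,0,-0.3],[0,0,-0.5],[0,0,-0.7],[0,0,-0.9],[0,0,-1],[0,0,-1]]' --rot '[[0,0,0],[0,0,0],[0,0,0],[0,0,0],[0,0,0],[0,0,0],[0,0,0],[0,0,0]]' --gripper '[1,1,1,1,1,1,1,1]'

```text
time_s: 45.63
tcp_pos: [395.3, -321.0, 122.4]
orientation: [0.07, 0.998, 0.001, -0.001]
force: [0.8, -0.2, -0.5]
gripper_width: 9.3
```

play_rows --translation '[[0,0,-0.15],[0,0,-0.4],[0,0,-0.65],[0,0,-0.9],[0,0,-1],[0,0,-1]]' --rot '[[0,0,0],[0,0,0],[0,0,0],[0,0,0],[0,0,0],[0,0,0]]' --gripper '[1,1,1,1,1,1]'

```text
time_s: 46.13
tcp_pos: [396.5, -322.1, 204.1]
orientation: [0.07, 0.998, -0.0, 0.001]
force: [-0.4, -0.4, -0.7]
gripper_width: 9.2
```

play_rows --translation '[[0,0,-0.15],[0,0,-0.4],[0,0,-0.65],[0,0,-0.9],[0,0,-1],[0,0,-1]]' --rot '[[0,0,0],[0,0,0],[0,0,0],[0,0,0],[0,0,0],[0,0,0]]' --gripper '[1,1,1,1,1,1]'

```text
time_s: 46.63
tcp_pos: [397.2, -322.8, 285.7]
orientation: [0.07, 0.998, -0.001, 0.002]
force: [1.1, -0.3, -1.6]
gripper_width: 9.0
```

play_rows --translation '[[0,0,-0.1],[0,0,-0.12],[0,0,-0.12],[0,0,-0.12],[0,0,-0.12],[0,0,-0.12],[0,0,-0.12],[0,0,-0.12],[0,0,-0.12],[0,0,-0.12],[0,0,-0.12],[0,0,-0.12]]' --rot '[[0,0,0.005],[0,0,0.015],[0,0,0.03],[0,0,0.045],[0,0,0.06],[0,0,0.075],[0,0,0.09],[0,0,0.105],[0,0,0.12],[0,0,0.135],[0,0,0.15],[0,0,0.157]]' --gripper '[1,1,1,1,1,1,1,1,1,1,1,1]'

```text
time_s: 47.63
tcp_pos: [396.2, -321.8, 292.7]
orientation: [0.536, 0.844, 0.0, 0.0]
force: [-0.3, -0.1, -1.1]
gripper_width: 8.9
```

Run:
```python
from h import *
s=bot.get_state(); print(s['tcp_pos'],s['joint_pos'].round(2),s['force'])
print(cmd([501,338,272],down(-65)))
```

```text
[ 396.16951549 -321.76007032  292.73028021] [-0.77  0.03  1.83  0.    1.28 -1.21] [-0.30860054 -0.05752506 -1.0957016 ]
([6.906, 4.695, 0.262], [0.0001, 0.0, 0.0005], np.float64(668.0), np.float64(0.0))
```

play_rows --translation '[[0.1,0.07,0],[0.28,0.19,0],[0.46,0.31,0],[0.65,0.44,0],[0.86,0.585,0],[0.86,0.585,0]]' --rot '[[0,0,0],[0,0,0],[0,0,0],[0,0,0],[0,0,0],[0,0,0]]' --gripper '[1,1,1,1,1,1]'

```text
time_s: 48.13
tcp_pos: [408.5, -235.3, 290.7]
orientation: [0.534, 0.845, 0.002, -0.002]
force: [-0.4, 0.6, -2.2]
gripper_width: 9.3
```

play_rows --translation '[[0.1,0.07,0],[0.28,0.19,0],[0.46,0.31,0],[0.65,0.44,0],[0.86,0.585,0],[0.86,0.585,0]]' --rot '[[0,0,0],[0,0,0],[0,0,0],[0,0,0],[0,0,0],[0,0,0]]' --gripper '[1,1,1,1,1,1]'

```text
time_s: 48.63
tcp_pos: [420.8, -149.6, 290.1]
orientation: [0.533, 0.846, 0.003, -0.004]
force: [1.1, -0.2, -2.1]
gripper_width: 9.1
```

play_rows --translation '[[0.1,0.07,0],[0.28,0.19,0],[0.46,0.31,0],[0.65,0.44,0],[0.86,0.585,0],[0.86,0.585,0]]' --rot '[[0,0,0],[0,0,0],[0,0,0],[0,0,0],[0,0,0],[0,0,0]]' --gripper '[1,1,1,1,1,1]'

```text
time_s: 49.13
tcp_pos: [433.2, -64.9, 290.0]
orientation: [0.532, 0.847, 0.004, -0.005]
force: [0.6, 0.7, -1.6]
gripper_width: 9.0
```

play_rows --translation '[[0.1,0.07,0],[0.28,0.19,0],[0.46,0.31,0],[0.65,0.44,0],[0.86,0.585,0],[0.86,0.585,0]]' --rot '[[0,0,0],[0,0,0],[0,0,0],[0,0,0],[0,0,0],[0,0,0]]' --gripper '[1,1,1,1,1,1]'

```text
time_s: 49.63
tcp_pos: [445.6, 19.3, 290.4]
orientation: [0.531, 0.847, 0.004, -0.006]
force: [0.3, -0.4, -1.9]
gripper_width: 9.1
```

play_rows --translation '[[0.1,0.07,0],[0.28,0.19,0],[0.46,0.31,0],[0.65,0.44,0],[0.86,0.585,0],[0.86,0.585,0]]' --rot '[[0,0,0],[0,0,0],[0,0,0],[0,0,0],[0,0,0],[0,0,0]]' --gripper '[1,1,1,1,1,1]'

```text
time_s: 50.13
tcp_pos: [458.3, 103.7, 291.2]
orientation: [0.531, 0.848, 0.005, -0.006]
force: [0.2, -0.4, -1.9]
gripper_width: 9.6
```

play_rows --translation '[[0.1,0.07,0],[0.28,0.19,0],[0.46,0.31,0],[0.65,0.44,0],[0.86,0.585,0],[0.86,0.585,0]]' --rot '[[0,0,0],[0,0,0],[0,0,0],[0,0,0],[0,0,0],[0,0,0]]' --gripper '[1,1,1,1,1,1]'

```text
time_s: 50.63
tcp_pos: [470.9, 188.4, 292.3]
orientation: [0.53, 0.848, 0.006, -0.007]
force: [-0.3, 0.1, -1.5]
gripper_width: 9.2
```

Run:
```python
from h import *
s=bot.get_state(); print(s['tcp_pos'],s['joint_pos'].round(2),s['force'])
print(cmd([501,338,272],down(-65)))
```

```text
[470.92488843 188.4495832  292.32412418] [ 0.28  0.02  1.84  0.02  1.28 -0.18] [-0.29036257  0.09031654 -1.47176773]
([1.511, 1.156, 0.285], [0.0005, -0.0028, 0.0027], np.float64(154.0), np.float64(1.0))
```

play_rows --translation '[[0.1,0.08,0.02],[0.28,0.22,0.05],[0.45,0.35,0.08],[0.62,0.48,0.11],[0.75,0.57,0.14],[0.75,0.57,0.14]]' --rot '[[0,-0.003,0.0027],[0,-0.003,0.0027],[0,-0.003,0.0027],[0,-0.003,0.0027],[0,-0.003,0.0027],[0,-0.003,0.0027]]' --gripper '[1,1,1,1,1,1]'

```text
time_s: 51.13
tcp_pos: [485.7, 263.7, 281.5]
orientation: [0.537, 0.844, 0.001, 0.001]
force: [-0.2, -1.1, -2.4]
gripper_width: 8.9
```

play_rows --translation '[[0.1,0.08,0.02],[0.28,0.22,0.05],[0.45,0.35,0.08],[0.62,0.48,0.11],[0.75,0.57,0.14],[0.75,0.57,0.14],[0.75,0.57,0.14]]' --rot '[[0,0,0],[0,0,0],[0,0,0],[0,0,0],[0,0,0],[0,0,0],[0,0,0]]' --gripper '[1,1,1,1,1,1,1]'

```text
time_s: 51.72
tcp_pos: [501.5, 337.1, 269.9]
orientation: [0.537, 0.844, 0.0, 0.001]
force: [-0.3, -0.2, -2.5]
gripper_width: 9.3
```

Run:
```python
from h import *
s=bot.get_state(); print(s['tcp_pos'],lipnow(),s['force'])
tip(-65,[2,6,10,14,18,22,26,30,34,38,40],[[551,226,246]]*11)
```

```text
[501.47736147 337.11362531 269.94016768] [552.38775274 228.4175068  248.09329421] [-0.33238549 -0.15085876 -2.50541231]
2 [-0.031, -0.026, -0.028] [0.0002, 0.0058, 0.0002]
6 [-0.057, -0.026, -0.131] [0.0002, 0.0169, 0.0002]
10 [-0.091, -0.026, -0.232] [0.0002, 0.028, 0.0002]
14 [-0.132, -0.026, -0.33] [0.0002, 0.0391, 0.0003]
18 [-0.179, -0.026, -0.426] [0.0002, 0.0502, 0.0003]
22 [-0.233, -0.026, -0.517] [0.0002, 0.0613, 0.0003]
26 [-0.293, -0.026, -0.605] [0.0002, 0.0724, 0.0003]
30 [-0.36, -0.026, -0.688] [0.0002, 0.0835, 0.0003]
34 [-0.432, -0.026, -0.767] [0.0001, 0.0946, 0.0003]
38 [-0.509, -0.026, -0.84] [0.0001, 0.1058, 0.0003]
40 [-0.549, -0.026, -0.875] [0.0001, 0.1113, 0.0003]
```

play_rows --translation '[[-0.031,-0.026,-0.028],[-0.057,-0.026,-0.131],[-0.091,-0.026,-0.232],[-0.132,-0.026,-0.33],[-0.179,-0.026,-0.426],[-0.233,-0.026,-0.517],[-0.293,-0.026,-0.605],[-0.36,-0.026,-0.688],[-0.432,-0.026,-0.767],[-0.509,-0.026,-0.84],[-0.549,-0.026,-0.875],[-0.549,-0.026,-0.875]]' --rot '[[0,0.0057,0],[0,0.0168,0],[0,0.0279,0],[0,0.039,0],[0,0.05,0],[0,0.061,0],[0,0.0724,0],[0,0.0835,0],[0,0.0946,0],[0,0.1057,0],[0,0.111,0],[0,0.111,0]]' --gripper '[1,1,1,1,1,1,1,1,1,1,1,1]'

```text
time_s: 52.72
tcp_pos: [519.0, 293.4, 339.1]
orientation: [0.506, 0.792, 0.183, -0.287]
force: [-0.6, -0.2, -1.7]
gripper_width: 9.2
```

play_rows --translation '[[0.028,0.008,-0.036],[0.001,0.008,-0.139],[-0.033,0.008,-0.24],[-0.087,0.008,-0.323],[-0.147,0.008,-0.402],[-0.214,0.008,-0.479],[-0.287,0.008,-0.551],[-0.366,0.008,-0.619],[-0.451,0.008,-0.682],[-0.541,0.008,-0.74],[-0.636,0.008,-0.792],[-0.636,0.008,-0.792]]' --rot '[[0,0.006,0],[0,0.0172,0],[0,0.0283,0],[0,0.0394,0],[0,0.0505,0],[0,0.0616,0],[0,0.0728,0],[0,0.084,0],[0,0.095,0],[0,0.106,0],[0,0.117,0],[0,0.117,0]]' --gripper '[1,1,1,1,1,1,1,1,1,1,1,1]'

```text
time_s: 53.72
tcp_pos: [552.7, 220.1, 351.4]
orientation: [0.409, 0.635, 0.351, -0.554]
force: [-0.9, 0.2, -1.8]
gripper_width: 9.4
```

play_rows --translation '[[0,0,0],[0,0,0],[0,0,0],[0,0,0],[0,0,0],[0,0,0]]' --rot '[[0,0,0],[0,0,0],[0,0,0],[0,0,0],[0,0,0],[0,0,0]]' --gripper '[1,1,1,1,1,1]'

```text
time_s: 54.22
tcp_pos: [552.6, 220.5, 352.2]
orientation: [0.408, 0.635, 0.351, -0.553]
force: [-0.1, -0.2, -1.8]
gripper_width: 9.3
```

play_rows --translation '[[-0.005,-0.003,0.08],[-0.01,-0.005,0.17],[-0.015,-0.01,0.25],[-0.02,-0.01,0.34],[-0.025,-0.012,0.42],[-0.03,-0.015,0.5],[-0.035,-0.018,0.6],[-0.04,-0.02,0.7],[-0.05,-0.025,0.8],[-0.055,-0.03,0.9],[-0.06,-0.03,1],[-0.06,-0.03,1]]' --rot '[[0,-0.019,0],[0,-0.038,0],[0,-0.057,0],[0,-0.076,0],[0,-0.095,0],[0,-0.114,0],[0,-0.133,0],[0,-0.152,0],[0,-0.171,0],[0,-0.19,-0.001],[0,-0.209,-0.001],[0,-0.2275,-0.001]]' --gripper '[1,1,1,1,1,1,1,1,1,1,1,1]'

```text
time_s: 55.22
tcp_pos: [516.3, 292.2, 338.0]
orientation: [0.536, 0.844, -0.001, 0.002]
force: [0.5, -0.7, -2.0]
gripper_width: 9.5
```

Run:
```python
from h import *
s=bot.get_state(); print(s['tcp_pos'],s['force'],s['time_s'])
a=optics.grab_frame("scene")[110:270,130:350]; b=optics.grab_frame("side")[100:372,180:380]
a=cv2.resize(a,None,fx=1.82,fy=1.82,interpolation=cv2.INTER_CUBIC); b=cv2.resize(b,None,fx=1.95,fy=1.95,interpolation=cv2.INTER_CUBIC)
print(a.shape,b.shape)
h=np.zeros((600,800,3),np.uint8); h[:a.shape[0],:a.shape[1]]=a; h[:b.shape[0],410:410+b.shape[1]]=b; cv2.imwrite("pics/p3.png",h[:,:,::-1])
```

```text
[516.27550874 292.23968716 338.02526013] [ 0.51834717 -0.69014547 -2.03141709] 55.2167
(291, 400, 3) (530, 390, 3)
```

View pics/p3.png

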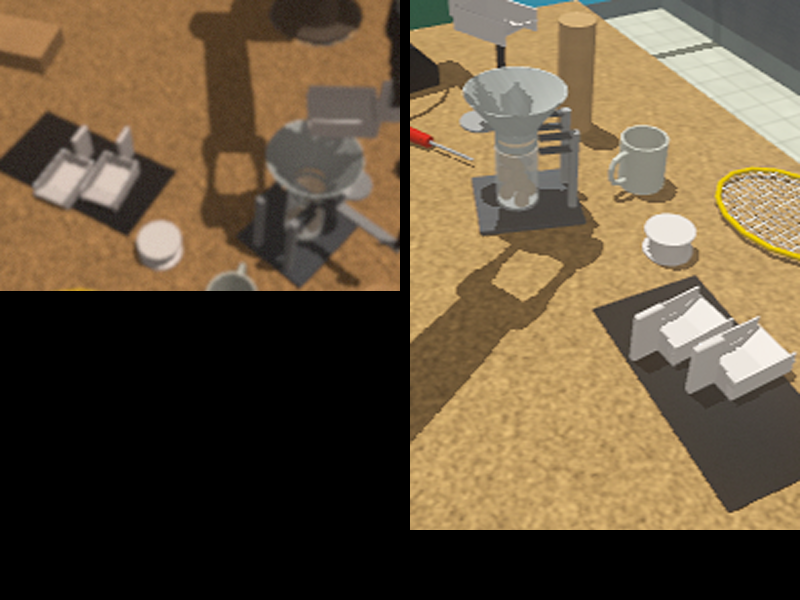

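Run:
```python
from h import *
S=lambda x,y,z:ray("side",((x-410)/1.95+180,y/1.95+100),z)
C=lambda x,y,z:ray("scene",(x/1.82+130,y/1.82+110),z)
print("mat side",S(593,310,3),S(696,277,3),S(730,511,3)); print("mat scene",C(47,113,3),C(175,174,3),C(130,233,3))
for n,a in dict(A=[(635,316),(670,298),(700,289),(735,325)],B=[(694,350),(731,331),(763,321),(797,357)]).items():
    P=[S(*p,z) for p,z in zip(a,(83,83,37,37))]; b=P[1]-P[0]; f=P[3]-P[2]
    print(n,*P,"yaw",np.degrees(np.arctan2(b[1],b[0])).round(1),np.degrees(np.arctan2(f[0],-f[1])).round(1))
print("scene lips B",C(35,190,20),C(75,207,20),"A",C(82,192,20),C(125,209,20),"plates",C(82,128,83),C(125,130,83))
```

```text
mat side [553.8 -66.9   3. ] [720.8 -75.    3. ] [ 543.5 -381.9    3. ]
mat scene [ 549.6 -370.8    3. ] [564.4 -57.6   3. ] [715.9 -64.3   3. ]
A [ 554.6 -163.1   83. ] [ 610.2 -156.3   83. ] [ 686.8 -124.    37. ] [ 688.5 -197.3   37. ] yaw 7.0 1.3
B [ 588.  -238.1   83. ] [ 644.8 -233.5   83. ] [ 725.7 -207.6   37. ] [ 724.2 -272.6   37. ] yaw 4.6 -1.3
scene lips B [ 725.6 -263.3   20. ] [ 722.9 -175.6   20. ] A [ 689.6 -183.3   20. ] [685.  -92.3  20. ] plates [ 600.3 -232.8   83. ] [ 567.5 -158.6   83. ]
```

play_rows --translation '[[-0.4,-0.12,0],[-0.9,-0.28,0],[-1,-0.33,0]]' --rot '[[0,0,0],[0,0,0],[0,0,0]]' --gripper '[1,1,1]'

```text
time_s: 55.57
tcp_pos: [525.6, 206.3, 337.0]
orientation: [0.535, 0.845, -0.001, -0.001]
force: [1.1, 0.6, -1.2]
gripper_width: 9.0
```

play_rows --translation '[[-0.5,-0.165,0],[-1,-0.33,0],[-1,-0.33,0]]' --rot '[[0,0,0],[0,0,0],[0,0,0]]' --gripper '[1,1,1]'

```text
time_s: 55.82
tcp_pos: [536.1, 116.1, 336.8]
orientation: [0.538, 0.843, -0.003, -0.001]
force: [0.1, 0.3, -1.0]
gripper_width: 9.0
```

play_rows --translation '[[-0.5,-0.165,0],[-1,-0.33,0],[-1,-0.33,0]]' --rot '[[0,0,0],[0,0,0],[0,0,0]]' --gripper '[1,1,1]'

```text
time_s: 56.07
tcp_pos: [546.0, 26.4, 336.9]
orientation: [0.54, 0.841, -0.004, -0.001]
force: [0.1, 0.5, -1.5]
gripper_width: 9.3
```

play_rows --translation '[[-0.5,-0.165,0],[-1,-0.33,0],[-1,-0.33,0]]' --rot '[[0,0,0],[0,0,0],[0,0,0]]' --gripper '[1,1,1]'

```text
time_s: 56.32
tcp_pos: [555.2, -63.4, 337.1]
orientation: [0.543, 0.84, -0.005, -0.0]
force: [0.3, 0.0, -1.1]
gripper_width: 9.2
```

play_rows --translation '[[-0.5,-0.165,0],[-1,-0.33,0],[-1,-0.33,0]]' --rot '[[0,0,0],[0,0,0],[0,0,0]]' --gripper '[1,1,1]'

```text
time_s: 56.57
tcp_pos: [563.9, -153.1, 337.4]
orientation: [0.545, 0.838, -0.005, 0.0]
force: [0.5, -0.2, -2.0]
gripper_width: 9.0
```

play_rows --translation '[[-0.5,-0.165,0],[-1,-0.33,0],[-1,-0.33,0]]' --rot '[[0,0,0],[0,0,0],[0,0,0]]' --gripper '[1,1,1]'

```text
time_s: 56.82
tcp_pos: [571.8, -242.9, 337.7]
orientation: [0.548, 0.837, -0.006, 0.001]
force: [0.2, -0.3, -1.3]
gripper_width: 9.2
```

play_rows --translation '[[-0.2,-0.06,0],[-0.4,-0.12,0],[-0.7,-0.21,0],[-0.7,-0.21,0],[-0.7,-0.21,0],[-0.7,-0.21,0],[-0.7,-0.21,0],[-0.7,-0.21,0],[-0.7,-0.21,0],[-0.7,-0.21,0],[-0.7,-0.21,0]]' --rot '[[0,0,-0.018],[0,0,-0.036],[0,0,-0.054],[0,0,-0.072],[0,0,-0.09],[0,0,-0.108],[0,0,-0.126],[0,0,-0.144],[0,0,-0.162],[0,0,-0.1735],[0,0,-0.1735]]' --gripper '[1,1,1,1,1,1,1,1,1,1,1]'

```text
time_s: 57.73
tcp_pos: [578.6, -300.2, 337.9]
orientation: [0.034, 0.999, -0.005, -0.003]
force: [-0.4, -0.2, -0.6]
gripper_width: 9.0
```

Run:
```python
from h import *
s=bot.get_state(); print(s['tcp_pos'],s['joint_pos'].round(2))
print(cmd([583,-326,90],down(-2.5)))
```

```text
[ 578.57459493 -300.18647575  337.88273252] [-0.54  0.29  1.44 -0.01  1.41 -2.04]
([-0.093, -0.288, 3.101], [-0.0015, -0.0008, -0.004], np.float64(249.0), np.float64(2.0))
```

play_rows --translation '[[-0.04,-0.15,0.4],[-0.06,-0.28,0.8],[-0.06,-0.28,1],[-0.06,-0.28,1]]' --rot '[[-0.0015,-0.001,-0.004],[-0.0015,-0.001,-0.004],[-0.0015,-0.001,-0.004],[-0.0015,-0.001,-0.004]]' --gripper '[1,1,1,1]'

```text
time_s: 58.07
tcp_pos: [578.0, -321.8, 251.6]
orientation: [0.023, 1.0, 0.004, -0.004]
force: [-0.9, -0.1, -1.6]
gripper_width: 9.3
```

play_rows --translation '[[-0.03,-0.03,0.4],[-0.06,-0.06,0.8],[-0.06,-0.06,1],[-0.06,-0.06,1]]' --rot '[[0,0,0],[0,0,0],[0,0,0],[0,0,0]]' --gripper '[1,1,1,1]'

```text
time_s: 58.4
tcp_pos: [579.3, -324.0, 167.1]
orientation: [0.024, 1.0, 0.006, -0.008]
force: [-1.1, -0.2, -1.6]
gripper_width: 9.1
```

Run:
```python
from h import *
print(bot.get_state()['tcp_pos'],cmd([583,-326,95],down(-2.5)))
```

```text
[ 579.31284928 -324.02741712  167.13414688] ([-0.062, -0.034, 0.9], [0.002, -0.0026, -0.0008], np.float64(72.0), np.float64(1.0))
```

play_rows --translation '[[-0.03,-0.02,0.4],[-0.062,-0.034,0.7],[-0.062,-0.034,0.9],[-0.062,-0.034,0.9]]' --rot '[[0.002,-0.0026,-0.001],[0.002,-0.0026,-0.001],[0.002,-0.0026,-0.001],[0.002,-0.0026,-0.001]]' --gripper '[1,1,1,1]'

```text
time_s: 58.73
tcp_pos: [581.7, -324.7, 93.2]
orientation: [0.022, 1.0, 0.002, -0.002]
force: [-1.3, 1.1, -1.1]
gripper_width: 9.3
```

Run:
```python
from h import *
print(bot.get_state()['tcp_pos'],cmd([583,-326,43.5],down(-2.5)))
```

```text
[ 581.71401258 -324.65865727   93.16611076] ([-0.019, -0.018, 0.621], [0.0005, -0.0006, 0.0], np.float64(50.0), np.float64(0.0))
```

play_rows --translation '[[-0.01,-0.01,0.15],[-0.02,-0.018,0.3],[-0.02,-0.018,0.42],[-0.02,-0.018,0.52],[-0.02,-0.018,0.6],[-0.02,-0.018,0.6]]' --rot '[[0,0,0],[0,0,0],[0,0,0],[0,0,0],[0,0,0],[0,0,0]]' --gripper '[1,1,1,1,1,1]'

```text
time_s: 59.23
tcp_pos: [582.0, -325.3, 43.3]
orientation: [0.022, 1.0, 0.002, -0.003]
force: [-1.0, 0.2, -1.6]
gripper_width: 9.3
```

Run:
```python
from h import *
s=bot.get_state();print(s['tcp_pos'],s['force'],cmd([583,-326,43],down(-2.5)))
```

```text
[ 581.9585619  -325.30914911   43.32559256] [-0.99569125  0.21748902 -1.60653653] ([-0.013, -0.008, 0.004], [0.0007, -0.001, 0.0], np.float64(1.0), np.float64(0.0))
```

play_rows --translation '[[0,0,0.01],[0,0,0.01],[0,0,0.01],[0,0,0.01],[0,0,0.01],[0,0,0.01],[0,0,0.01]]' --rot '[[0,0,0],[0,0,0],[0,0,0],[0,0,0],[0,0,0],[0,0,0],[0,0,0]]' --gripper '[1,1,-1,-1,-1,-1,-1]'

```text
time_s: 59.82
tcp_pos: [582.1, -325.4, 42.8]
orientation: [0.022, 1.0, 0.002, -0.003]
force: [-0.0, -1.0, -0.3]
gripper_width: 69.2
```

play_rows --translation '[[0,0,-0.2],[0,0,-0.6],[0,0,-1],[0,0,-1]]' --rot '[[0,0,0],[0,0,0],[0,0,0],[0,0,0]]' --gripper '[-1,-1,-1,-1]'

```text
time_s: 60.15
tcp_pos: [587.3, -328.8, 130.8]
orientation: [0.022, 1.0, -0.001, 0.003]
force: [1.0, 0.1, 1.3]
gripper_width: 85.3
```

play_rows --translation '[[0.2,0.2,-0.5],[0.6,0.6,-1],[0.6,0.6,-1]]' --rot '[[0,0,0],[0,0,0],[0,0,0]]' --gripper '[-1,-1,-1]'

```text
time_s: 60.4
tcp_pos: [541.0, -278.1, 212.6]
orientation: [0.022, 1.0, -0.002, 0.004]
force: [1.0, 0.3, 1.0]
gripper_width: 85.7
```

play_rows --translation '[[0.4,0.4,-0.5],[0.8,0.6,-1],[0.8,0.6,-1],[0.8,0.6,-1]]' --rot '[[0,0,0],[0,0,0],[0,0,0],[0,0,0]]' --gripper '[-1,-1,-1,-1]'

```text
time_s: 60.73
tcp_pos: [478.7, -226.4, 298.3]
orientation: [0.021, 1.0, -0.004, 0.008]
force: [0.0, -1.3, 1.1]
gripper_width: 85.4
```

Run:
```python
from h import *
s=bot.get_state(); print(s['tcp_pos'],s['joint_pos'].round(2),s['force'])
c=optics.calibration("wrist")
f=optics.grab_frame("wrist"); cv2.imwrite("pics/w7.png",cv2.resize(f[:,:,::-1],(800,600),interpolation=cv2.INTER_CUBIC))
np.savez("w7.npz",**c)
```

```text
[ 478.66013117 -226.37245209  298.26905976] [-0.52  0.05  1.8   0.    1.28 -2.05] [ 0.0135779  -1.30715548  1.10581884]
```

View pics/w7.png

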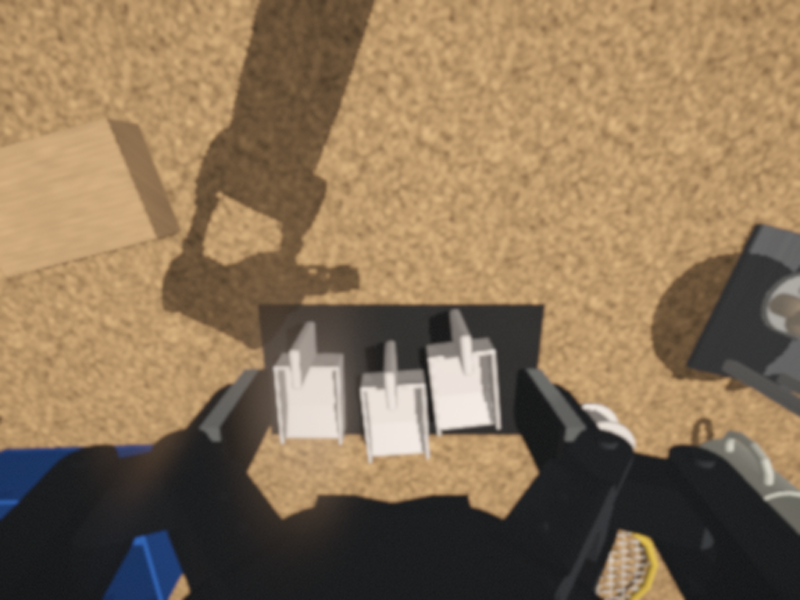

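Run:
```python
from h import *
c=dict(np.load("w7.npz")); W=lambda u,v,z:ray("",((u+.5)*.64-.5,(v+.5)*.64-.5),z,c)
M=[W(258,304,3),W(545,304,3),W(530,434,3),W(273,434,3)]; print("mat",*M)
for n,a in dict(A=[(441,432),(499,428),(427,347),(497,342)],B=[(371,461),(428,458),(360,373),(425,371)],C=[(284,442),(342,438),(274,356),(344,354)]).items():
    P=[W(*p,37) for p in a]
    d=(P[0]+P[1]-P[2]-P[3])/2; yaw=np.arctan2(d[1],d[0]); u=np.array([np.cos(yaw),np.sin(yaw),0])
    print(n,np.degrees(yaw).round(1),np.hypot(*d[:2]).round(),"lip",P[0],P[1],"plate",(P[0]+P[1])/2-119*u,(P[2]+P[3])/2-21*u)
print(cmd([602,-232,150],down(0)))
```

```text
mat [ 543.3 -380.7    3. ] [555.7 -63.3   3. ] [723.1 -70.2   3. ] [ 711.8 -385.6    3. ]
A 5.4 106.0 lip [ 692.1 -182.3   37. ] [ 689.2 -117.2   37. ] plate [ 572.17972475 -160.96578724   37.        ] [ 564.64348084 -161.67925657   37.        ]
B 1.7 113.0 lip [ 728.4 -263.6   37. ] [ 726.6 -197.6   37. ] plate [ 608.55421272 -234.19161347   37.        ] [ 593.90956695 -234.63381414   37.        ]
C -3.4 106.0 lip [ 699.  -361.6   37. ] [ 696.  -294.8   37. ] plate [ 578.70651111 -321.19236144   37.        ] [ 570.58644314 -320.7133579    37.        ]
([-1.508, 0.018, 1.847], [-0.0011, 0.0023, -0.0069], np.float64(191.0), np.float64(3.0))
```

play_rows --translation '[[-0.3,0,0.3],[-0.7,0,0.6],[-0.9,0,0.9],[-0.9,0,0.9]]' --rot '[[-0.001,0.0023,-0.01],[-0.001,0.0023,-0.01],[-0.001,0.0023,-0.01],[-0.001,0.0023,-0.01]]' --gripper '[-1,-1,-1,-1]'

```text
time_s: 61.12
tcp_pos: [551.8, -229.4, 217.5]
orientation: [-0.01, 1.0, 0.002, -0.004]
force: [-1.6, 0.6, -1.5]
gripper_width: 85.6
```

Run:
```python
from h import *
print(bot.get_state()['tcp_pos'],cmd([607,-236,150],down(1.7)))
```

```text
[ 551.77051572 -229.44482035  217.51402819] ([-0.696, -0.1, 0.838], [0.0007, -0.0013, -0.0015], np.float64(87.0), np.float64(1.0))
```

play_rows --translation '[[-0.3,-0.05,0.3],[-0.6,-0.1,0.6],[-0.7,-0.1,0.84],[-0.7,-0.1,0.84]]' --rot '[[0,-0.001,-0.001],[0,-0.001,-0.001],[0,-0.001,-0.001],[0,-0.001,-0.001]]' --gripper '[-1,-1,-1,-1]'

```text
time_s: 61.45
tcp_pos: [605.2, -234.8, 143.8]
orientation: [-0.014, 1.0, 0.004, -0.005]
force: [-0.7, 0.6, -0.7]
gripper_width: 85.3
```

Run:
```python
from h import *
print(bot.get_state()['tcp_pos'],cmd([607,-236,44],down(1.7)))
```

```text
[ 605.16142526 -234.84923269  143.79353591] ([-0.036, -0.025, 1.247], [0.0013, -0.0017, -0.0004], np.float64(100.0), np.float64(1.0))
```

play_rows --translation '[[-0.03,-0.02,0.3],[-0.03,-0.02,0.6],[-0.03,-0.02,0.75],[-0.03,-0.02,0.75]]' --rot '[[0.001,-0.0017,0],[0.001,-0.0017,0],[0.001,-0.0017,0],[0.001,-0.0017,0]]' --gripper '[-1,-1,-1,-1]'

```text
time_s: 61.78
tcp_pos: [603.6, -234.9, 80.6]
orientation: [-0.013, 1.0, 0.003, -0.003]
force: [-1.0, -0.7, -0.0]
gripper_width: 85.4
```

Run:
```python
from h import *
s=bot.get_state();print(s['tcp_pos'],s['force'],cmd([607,-236,44],down(1.7)))
```

```text
[ 603.60700972 -234.88823547   80.62471366] [-1.02720932 -0.66840485 -0.03764214] ([-0.045, -0.017, 0.457], [0.0008, -0.0011, -0.0005], np.float64(37.0), np.float64(1.0))
```

play_rows --translation '[[-0.045,-0.017,0.2],[-0.045,-0.017,0.4],[-0.045,-0.017,0.45],[-0.045,-0.017,0.45],[-0.045,-0.017,0.45],[-0.045,-0.017,0.45],[-0.045,-0.017,0.45],[-0.045,-0.017,0.45],[-0.045,-0.017,0.45],[-0.045,-0.017,0.45],[-0.045,-0.017,0.45],[-0.045,-0.017,0.45]]' --rot '[[0.001,-0.001,0],[0.001,-0.001,0],[0.001,-0.001,0],[0.001,-0.001,0],[0.001,-0.001,0],[0.001,-0.001,0],[0.001,-0.001,0],[0.001,-0.001,0],[0.001,-0.001,0],[0.001,-0.001,0],[0.001,-0.001,0],[0.001,-0.001,0]]' --gripper '[-1,-1,-1,1,1,1,1,1,1,1,1,1]' --squeeze 50

```text
time_s: 62.78
tcp_pos: [607.6, -236.1, 45.5]
orientation: [-0.013, 1.0, -0.001, 0.0]
force: [-1.2, 0.7, 4.8]
gripper_width: 9.2
```

play_rows --translation '[[0,0,-0.05],[0,0,-0.1],[0,0,-0.15],[0,0,-0.15]]' --rot '[[0,0,0],[0,0,0],[0,0,0],[0,0,0]]' --gripper '[1,1,1,1]'

```text
time_s: 63.12
tcp_pos: [607.8, -236.3, 58.1]
orientation: [-0.013, 1.0, -0.001, 0.001]
force: [-0.2, -0.6, -1.8]
gripper_width: 9.4
```

Run:
```python
from h import *
s=bot.get_state();print(s['tcp_pos'],s['force'],cmd([573,-238,56],down(-1)))
```

```text
[ 607.80914281 -236.30225331   58.0624247 ] [-0.22511693 -0.61525428 -1.84594522] ([0.436, -0.01, 0.025], [-0.0003, 0.0002, 0.007], np.float64(35.0), np.float64(3.0))
```

play_rows --translation '[[0.15,-0.005,0],[0.3,-0.01,0],[0.436,-0.01,0],[0.436,-0.01,0],[0.436,-0.01,0]]' --rot '[[0,0,0.003],[0,0,0.007],[0,0,0.007],[0,0,0.007],[0,0,0.007]]' --gripper '[1,1,1,1,1]'

```text
time_s: 63.53
tcp_pos: [572.5, -238.0, 57.7]
orientation: [0.009, 1.0, -0.001, 0.001]
force: [-0.2, -0.2, -1.6]
gripper_width: 9.5
```

play_rows --translation '[[0,0,0.05],[0,0,0.1],[0,0,0.14],[0,0,0.14],[0,0,0.14]]' --rot '[[0,0,0],[0,0,0],[0,0,0],[0,0,0],[0,0,0]]' --gripper '[1,1,1,1,1]'

```text
time_s: 63.95
tcp_pos: [572.6, -237.8, 46.0]
orientation: [0.009, 1.0, -0.001, 0.0]
force: [0.2, -0.5, -1.5]
gripper_width: 9.4
```

Run:
```python
from h import *
s=bot.get_state();print(s['tcp_pos'],s['force'],cmd([573,-238,45.5],down(-1)))
```

```text
[ 572.63636034 -237.79287305   46.02220557] [ 0.22163861 -0.53878171 -1.45156066] ([-0.005, -0.003, 0.007], [-0.0002, 0.0001, 0.0], np.float64(1.0), np.float64(0.0))
```

play_rows --translation '[[0,0,0.01],[0,0,0.01],[0,0,0.01],[0,0,0.01],[0,0,0.01],[0,0,0.01],[0,0,0.01]]' --rot '[[0,0,0],[0,0,0],[0,0,0],[0,0,0],[0,0,0],[0,0,0],[0,0,0]]' --gripper '[1,-1,-1,-1,-1,-1,-1]'

```text
time_s: 64.53
tcp_pos: [572.7, -237.8, 45.3]
orientation: [0.009, 1.0, -0.001, 0.0]
force: [-0.4, -0.5, 0.4]
gripper_width: 80.3
```

play_rows --translation '[[0,0,-0.2],[0,0,-0.6],[0,0,-1],[0,0,-1]]' --rot '[[0,0,0],[0,0,0],[0,0,0],[0,0,0]]' --gripper '[-1,-1,-1,-1]'

```text
time_s: 64.87
tcp_pos: [577.5, -240.1, 132.7]
orientation: [0.009, 1.0, -0.003, 0.006]
force: [1.7, -0.9, 1.3]
gripper_width: 85.6
```

play_rows --translation '[[0,0,-0.5],[0,0,-1],[0,0,-1]]' --rot '[[0,0,0],[0,0,0],[0,0,0]]' --gripper '[-1,-1,-1]'

```text
time_s: 65.12
tcp_pos: [581.3, -241.9, 221.5]
orientation: [0.009, 1.0, -0.007, 0.013]
force: [1.6, -1.6, 0.5]
gripper_width: 85.4
```

play_rows --translation '[[0,0,-0.5],[0,0,-1],[0,0,-1]]' --rot '[[0,0,0],[0,0,0],[0,0,0]]' --gripper '[-1,-1,-1]'

```text
time_s: 65.37
tcp_pos: [583.2, -242.7, 310.9]
orientation: [0.009, 1.0, -0.01, 0.02]
force: [1.1, -0.5, 1.9]
gripper_width: 85.3
```

play_rows --translation '[[0,0.5,-0.5],[0,1,-0.8],[0,1,-0.8]]' --rot '[[0,0,0],[0,0,0],[0,0,0]]' --gripper '[-1,-1,-1]'

```text
time_s: 65.62
tcp_pos: [583.1, -159.8, 376.9]
orientation: [0.009, 1.0, -0.01, 0.023]
force: [1.0, -0.4, 0.5]
gripper_width: 85.1
```

play_rows --translation '[[0,0.5,0],[0,1,0],[0,1,0]]' --rot '[[0,0,0],[0,0,0],[0,0,0]]' --gripper '[-1,-1,-1]'

```text
time_s: 65.87
tcp_pos: [584.8, -73.1, 376.1]
orientation: [0.006, 1.0, -0.008, 0.024]
force: [0.3, -1.0, -0.7]
gripper_width: 85.4
```

play_rows --translation '[[0,0.5,0],[0,1,0],[0,1,0]]' --rot '[[0,0,0],[0,0,0],[0,0,0]]' --gripper '[-1,-1,-1]'

```text
time_s: 66.12
tcp_pos: [585.5, 12.7, 374.5]
orientation: [0.003, 1.0, -0.006, 0.024]
force: [0.5, -0.7, -0.9]
gripper_width: 85.4
```

play_rows --translation '[[0,0.5,0],[0,1,0],[0,1,0]]' --rot '[[0,0,0],[0,0,0],[0,0,0]]' --gripper '[-1,-1,-1]'

```text
time_s: 66.37
tcp_pos: [585.7, 98.4, 373.1]
orientation: [0.001, 1.0, -0.003, 0.024]
force: [0.1, -1.0, -0.3]
gripper_width: 85.4
```

play_rows --translation '[[0,0.5,0],[0,1,0],[0,1,0]]' --rot '[[0,0,0],[0,0,0],[0,0,0]]' --gripper '[-1,-1,-1]'

```text
time_s: 66.62
tcp_pos: [585.4, 183.9, 371.8]
orientation: [-0.002, 1.0, -0.001, 0.023]
force: [0.0, -0.2, -0.6]
gripper_width: 85.8
```

Run:
```python
from h import *
s=bot.get_state();print(s['tcp_pos'],s['joint_pos'].round(2),cmd([607,374.5,290],down(-22)))
```

```text
[585.35836398 183.94400484 371.81790119] [ 0.24  0.17  1.53 -0.01  1.4  -1.33] ([-0.232, 2.383, 1.029], [0.0011, 0.0074, 0.0617], np.float64(209.0), np.float64(22.0))
```

play_rows --translation '[[-0.05,0.4,0],[-0.1,0.9,0],[-0.1,1,0],[-0.1,1,0],[-0.1,1,0]]' --rot '[[0,0.002,0.015],[0,0.004,0.032],[0,0.006,0.048],[0,0.0074,0.0617],[0,0.0074,0.0617]]' --gripper '[-1,-1,-1,-1,-1]'

```text
time_s: 67.03
tcp_pos: [593.6, 263.9, 371.1]
orientation: [0.191, 0.982, 0.003, -0.0]
force: [-0.4, -0.4, 0.4]
gripper_width: 85.4
```

Run:
```python
from h import *
s=bot.get_state();print(s['tcp_pos'],s['joint_pos'].round(2),cmd([607,374.5,270],down(-22)))
```

```text
[593.5557087  263.91030561 371.07916676] [ 0.35  0.27  1.41  0.01  1.46 -0.84] ([0.359, 1.338, 1.271], [0.0009, -0.0003, 0.0001], np.float64(150.0), np.float64(0.0))
```

play_rows --translation '[[0.1,0.4,0.2],[0.2,0.7,0.4],[0.2,0.7,0.5],[0.2,0.7,0.5]]' --rot '[[0,0,0],[0,0,0],[0,0,0],[0,0,0]]' --gripper '[-1,-1,-1,-1]'

```text
time_s: 67.37
tcp_pos: [598.5, 321.1, 327.6]
orientation: [0.189, 0.982, 0.001, -0.003]
force: [0.3, -0.8, -0.1]
gripper_width: 85.3
```

play_rows --translation '[[0.08,0.3,0.2],[0.16,0.6,0.5],[0.16,0.6,0.7],[0.16,0.6,0.7]]' --rot '[[0,0,0],[0,0,0],[0,0,0],[0,0,0]]' --gripper '[-1,-1,-1,-1]'

```text
time_s: 67.7
tcp_pos: [602.5, 368.6, 267.1]
orientation: [0.189, 0.982, -0.002, -0.005]
force: [-0.0, -0.9, -0.4]
gripper_width: 85.6
```

Run:
```python
from h import *
s=bot.get_state();print(s['tcp_pos'],cmd([607,374.5,187],down(-22)))
```

```text
[602.46495055 368.55680217 267.12512221] ([-0.035, 0.096, 1.001], [-0.001, -0.0015, 0.0007], np.float64(80.0), np.float64(1.0))
```

play_rows --translation '[[-0.035,0.096,0.2],[-0.035,0.096,0.5],[-0.035,0.096,0.8],[-0.035,0.096,1],[-0.035,0.096,1],[-0.035,0.096,1],[-0.035,0.096,1],[-0.035,0.096,1],[-0.035,0.096,1],[-0.035,0.096,1],[-0.035,0.096,1],[-0.035,0.096,1]]' --rot '[[-0.001,-0.0015,0],[-0.001,-0.0015,0],[-0.001,-0.0015,0],[-0.001,-0.0015,0],[-0.001,-0.0015,0],[-0.001,-0.0015,0],[-0.001,-0.0015,0],[-0.001,-0.0015,0],[-0.001,-0.0015,0],[-0.001,-0.0015,0],[-0.001,-0.0015,0],[-0.001,-0.0015,0]]' --gripper '[-1,-1,-1,-1,1,1,1,1,1,1,1,1]' --squeeze 25

```text
time_s: 68.7
tcp_pos: [607.5, 372.6, 189.6]
orientation: [0.188, 0.982, -0.002, 0.001]
force: [-1.4, -5.0, 5.5]
gripper_width: 15.4
```

Run:
```python
from h import *
s=bot.get_state(); print(s['tcp_pos'],s['force'],s['gripper_width'])
p=s['tcp_pos']; h=np.array([574,256.]); R0=Ro.from_quat(s['orientation']); v=p[:2]-h
for k0 in (0,30,60):
  for a in np.arange(k0+7.5,k0+31,7.5):
    r=lambda a:np.array([[np.cos(np.radians(a)),-np.sin(np.radians(a))],[np.sin(np.radians(a)),np.cos(np.radians(a))]])@v
    print(a,(R0.inv().apply([*(r(a)-r(k0)),0])/80).round(3))
print(v,np.hypot(*v),h+r(90))
```

```text
[607.53522129 372.64171462 189.57268982] [-1.41572012 -4.96621547  5.46952535] 15.403734132108607
7.5 [ 0.196 -0.032 -0.   ]
15.0 [ 0.386 -0.09  -0.001]
22.5 [ 0.566 -0.172 -0.001]
30.0 [ 0.735 -0.277 -0.001]
37.5 [ 0.153 -0.126  0.   ]
45.0 [ 0.289 -0.271  0.   ]
52.5 [ 0.404 -0.432  0.   ]
60.0 [ 0.498 -0.607  0.001]
67.5 [ 0.07  -0.186  0.   ]
75.0 [ 0.115 -0.379  0.001]
82.5 [ 0.134 -0.577  0.001]
90.0 [ 0.127 -0.775  0.002]
[ 33.53522129 116.64171462] 121.36680211575049 [457.35828538 289.53522129]
```

play_rows --translation '[[0.1,-0.015,0],[0.196,-0.032,0],[0.386,-0.09,0],[0.566,-0.172,0],[0.735,-0.277,0],[0.735,-0.277,0]]' --rot '[[0,0,0],[0,0,0],[0,0,0],[0,0,0],[0,0,0],[0,0,0]]' --gripper '[1,1,1,1,1,1]'

```text
time_s: 69.2
tcp_pos: [541.3, 375.3, 189.6]
orientation: [0.187, 0.982, -0.001, -0.001]
force: [-0.6, 4.1, -3.3]
gripper_width: 15.4
```

play_rows --translation '[[0.153,-0.126,0],[0.289,-0.271,0],[0.404,-0.432,0],[0.498,-0.607,0],[0.498,-0.607,0]]' --rot '[[0,0,0],[0,0,0],[0,0,0],[0,0,0],[0,0,0]]' --gripper '[1,1,1,1,1]'

```text
time_s: 69.62
tcp_pos: [481.5, 346.6, 189.6]
orientation: [0.187, 0.982, 0.0, -0.005]
force: [-6.6, 5.9, -1.9]
gripper_width: 15.1
```

Run:
```python
from h import *
s=bot.get_state(); print(s['tcp_pos'],s['force'],s['gripper_width'])
R0=Ro.from_quat(s['orientation']); h=np.array([574,256.]); v=s['tcp_pos'][:2]-h; a0=np.degrees(np.arctan2(v[1],v[0])); print(a0,np.hypot(*v))
for a in (142,149,156,162,165):
    t=h+123*np.array([np.cos(np.radians(a)),np.sin(np.radians(a))]); print(a,t,(R0.inv().apply([*(t-s['tcp_pos'][:2]),0])/80).round(3))
```

```text
[481.50595903 346.5859631  189.6337302 ] [-6.6483352   5.90207263 -1.937633  ] 15.105713551007428
135.59712065021088 129.464143008345
142 [477.07467731 331.72636147] [-0.017 -0.193  0.   ]
149 [468.56842201 319.34968321] [ 0.025 -0.376  0.001]
156 [461.63390871 306.0286071 ] [ 0.044 -0.563  0.001]
162 [457.0200485  294.00909031] [ 0.043 -0.724  0.001]
165 [455.19112337 287.83474255] [ 0.035 -0.804  0.002]
```

play_rows --translation '[[0.01,-0.19,0],[0.03,-0.376,0],[0.045,-0.563,0],[0.045,-0.72,0],[0.04,-0.8,0],[0.04,-0.8,0],[0.04,-0.8,0]]' --rot '[[0,0,0],[0,0,0],[0,0,0],[0,0,0],[0,0,0],[0,0,0],[0,0,0]]' --gripper '[1,1,1,1,1,1,1]'

```text
time_s: 70.2
tcp_pos: [450.5, 288.5, 189.6]
orientation: [0.188, 0.982, -0.001, -0.009]
force: [-9.5, 2.9, 3.9]
gripper_width: 14.9
```

play_rows --translation '[[0.05,-0.05,0],[0.05,-0.1,0],[0.05,-0.1,0]]' --rot '[[0,0,0],[0,0,0],[0,0,0]]' --gripper '[1,1,1]'

```text
time_s: 70.45
tcp_pos: [450.2, 287.6, 189.8]
orientation: [0.189, 0.982, 0.007, -0.002]
force: [15.9, 15.0, -20.3]
gripper_width: 14.9
```

play_rows --translation '[[0,0,0],[0,0,0],[0,0,0],[0,0,0],[0,0,0],[0,0,0],[0,0,0]]' --rot '[[0,0,0],[0,0,0],[0,0,0],[0,0,0],[0,0,0],[0,0,0],[0,0,0]]' --gripper '[1,-1,-1,-1,-1,-1,-1]'

```text
time_s: 71.03
tcp_pos: [450.2, 287.5, 190.1]
orientation: [0.189, 0.982, 0.007, -0.002]
force: [0.6, 0.2, -0.1]
gripper_width: 84.8
```

play_rows --translation '[[0,0,-0.4],[0,0,-0.9],[0,0,-1],[0,0,-1]]' --rot '[[0,0,0],[0,0,0],[0,0,0],[0,0,0]]' --gripper '[-1,-1,-1,-1]'

```text
time_s: 71.37
tcp_pos: [453.0, 287.6, 274.8]
orientation: [0.189, 0.982, 0.01, 0.001]
force: [-0.2, 0.3, 0.0]
gripper_width: 85.4
```

play_rows --translation '[[0,-0.4,-0.4],[0,-0.8,-0.9],[0,-0.8,-1],[0,-0.8,-1]]' --rot '[[0,0,0],[0,0,0],[0,0,0],[0,0,0]]' --gripper '[-1,-1,-1,-1]'

```text
time_s: 71.7
tcp_pos: [430.0, 225.8, 357.4]
orientation: [0.189, 0.982, 0.011, 0.004]
force: [1.2, 0.7, 0.6]
gripper_width: 85.8
```

play_rows --translation '[[0.1,-0.4,-0.4],[0.2,-0.8,-0.9],[0.2,-0.8,-1],[0.2,-0.8,-1]]' --rot '[[0,0,0],[0,0,0],[0,0,0],[0,0,0]]' --gripper '[-1,-1,-1,-1]'

```text
time_s: 72.03
tcp_pos: [391.0, 169.9, 439.5]
orientation: [0.19, 0.982, 0.013, 0.008]
force: [0.4, 0.9, 0.4]
gripper_width: 85.2
```

Run:
```python
from h import *
s=bot.get_state(); print(s['tcp_pos'],s['force'],s['time_s'])
np.savez("w8.npz",**optics.calibration("wrist"))
a=optics.grab_frame("wrist"); b=optics.grab_frame("side"); d=optics.grab_frame("scene")
a=cv2.resize(a,(440,330),interpolation=cv2.INTER_CUBIC); b1=cv2.resize(b[100:372,180:400],(360,445),interpolation=cv2.INTER_CUBIC)
j=cv2.resize(b[130:220,205:280],(225,270),interpolation=cv2.INTER_CUBIC); e=cv2.resize(d[160:270,130:345],(430,220)[:2] if 0 else (215,110))
h=np.zeros((600,800,3),np.uint8); h[:330,:440]=a; h[:445,440:]=b1; h[330:600,:225]=j; h[330:440,225:440]=e; cv2.imwrite("pics/f.png",h[:,:,::-1])
```

```text
[390.98804554 169.9444452  439.48379584] [0.37503293 0.90238443 0.393522  ] 72.0333
```

View pics/f.png

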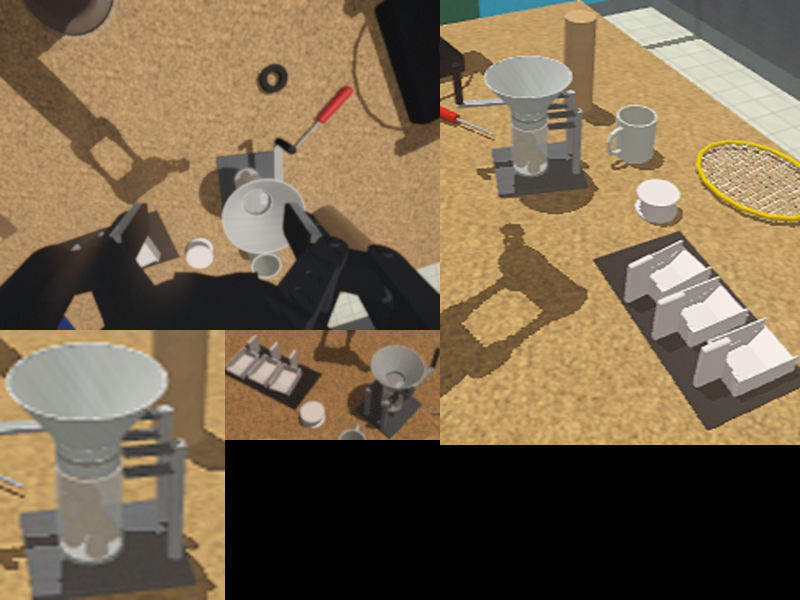

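Run:
```python
from bench import bot
print(bot.hand_in())
```

```text
the job is handed in; nothing more can be done
None
```

I opened the gate, emptied all three tubs (3, 3 and 2 plugs) into the funnel, stood the tubs side by side on the mat, and closed the gate again. The job was handed in at about 72 s.

**Last checks**
- **Gate:** I pushed the handle until it met firm resistance at both ends. In the last pictures it is back where it started, with the blade across the neck.
- **Plugs:** The last pictures show the tubs and funnel empty, plugs in the jar and none astray. The clear jar does not show all eight apart, so eight follows from the empty tubs and is not a count.
- **Tubs:** All three stand upright and within the mat. The tub nearest the station sits a few degrees askew.

**What went wrong or disagreed**
- **Collision on the mat:** The first tub moved after I placed it, apparently in the knock the task warned of, and I did not look again before setting down the second. The second tub landed on it with about 32 N at the wrist, turned it slightly, and ended overhanging the mat edge. I later gripped the second tub again and moved it back onto the mat.
- **Side camera:** It disagreed with the other two cameras by up to about 15 mm around the station, so I took grasp positions from the wrist camera.
- **Gate angle:** The handle positions I measured gave about 84–90° of swing between the stops. I put the spread down to the round post slipping in the pads.

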